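Change over the tube racks on a bench shaker

ROBOT

A 7-joint arm with a two-finger parallel gripper is mounted at the origin on the work surface. World frame = base frame: x ahead of the robot, y to its left, z up, the work surface at z = 0. Lengths are in m, angles in rad, forces in N, time in s.
With the tool pointing down it reaches from about 0.4 to 0.85 m from the base axis. Payload 4.5 kg.
Tool frame: the origin (TCP) lies midway between the tips of the shut fingers; the grasp point (between the pads) lies 19 mm behind it; z points along the fingers, y is the line along which they close (so a half turn about z gives the same grasp; the last joint's range is limited). The gripper opens to 88 mm and grips with 3 to 60 N. Pads are 18 mm wide; open, the fingers measure 123 mm over their backs; the gripper's body (75 mm by 187 mm) begins 45 mm behind the grasp point.
Start: joints at [1.16, 0.689, -0.195, 1.565, 0.157, 0.902, -0.215], TCP at [0.269, -0.564, 0.239] pointing down, gripper open.
Joint ranges: [-3.01, 3.01], [-0.46, 2.08], [-1.47, 1.51], [0.13, 2.56], [-1, 4.14], [0.04, 2.09], [-2.66, 2.66]. Speed limits (rad/s): [2.57, 2.57, 3.14, 3.14, 3.14, 3.14, 3.14].

INTERFACE

Orientations are given as a unit quaternion [x, y, z, w].
In Python, from plant import r gives the robot as it stands. The module is installed in compiled form; this text tells all that it offers.
- The arm moves only by the tool step_arm, never from a script. Its argument "series" is a list of rows, each a list of 7 numbers: the shift along the world's x, y, z in mm, then the turn, a rotation vector about the world's x, y, z in rad, then the closure, from 0 (fully open) to 1 (shut). A call has 1 to 20 rows; each row shifts and turns the commanded pose from where the row before left it; what a row does not reach is not made up. A row lasts 1/10 s, in which the tool goes at most 50 mm and 8.59 degrees, less where a joint would pass 70% of its speed; a pose out of reach is approached as far as the arm can. A call is refused whole if a number of a shift passes 50 or a number of a turn 0.15, either way. A call with a gripper value outside its range is refused whole. The fingers move at their own pace and stop on an object; "force" is the grip in N (left out, the last holds). Time passes only in rows, so rows that do not move let the fingers close. It gives the time, the measured TCP pose, the force, the opening and the grip force at its end, in the units of the state.
- r.get_state(): the state, without advancing time (a new reading comes with each control period).
- r.snapshot(name): name is "scene" or "top" or "wrist"; returns (picture, depth): 420x560x3 uint8, blue, green, red; 420x560 float32, m along the optical axis (not along the pixel's ray), 0 where there is no reading.
- r.get_calibration(name): a dict with "intrinsics" (3x3 intrinsics, pixels), "pose" (4x4, takes a point from camera to world coordinates). Camera axes: x right, y up, looking along -z (the intrinsics and any distortion apply to the point x, -y, -z); pixel columns grow to the right and rows downward; lengths in m; the calibration is good to about 2 mm. A picture is of the moment at which its call begins: read the wrist's pose just before it. get_calibration takes no time and is no camera call; for the wrist camera it gives the pose at the moment of the call.
- r.finish_job(): hands the job in; it is judged then, once.
The state is a dict: "clock": time; "q": joint angles; "qd": joint speeds; "joint_torque": joint torques, N m; "tool_pos": TCP position; "eef_rot": TCP orientation; "contact_force": force on the tool from outside, world axes, zero at the start; "moment": the same for the moment, N m; "opening": opening from 0.0 (shut) to 1.0 (fully open); "finger_force": force on a finger pad.
Only numpy, scipy, OpenCV 4.12 (cv2) and the standard library are available. Lean on these libraries where they do the work, as an engineer would, in place of code of your own. Each camera call takes 0.05 s, during which the arm holds its last target. There are 200 camera calls.

TASK

Change over the racks on the shaker: lift the red-handled clamp bar out of the front notches and set it down properly in notches farther back, then take off the finished white rack and stand it in the steel tray. Load every blue rack lengthwise into a lane of its own, far end tucked under the blue lip and near end lowered behind the yellow sill so that it lies flat; once all are in, lift the clamp bar forward again and drop it home in the front notches, over the racks' near ends. Do not disturb the bottle, the tip box or the beaker.

Things in the scene. Friction and masses are not known exactly. Their poses are not given: they have to be found in the camera images.
- shaker: Bench shaker: fixed white housing 251 x 216 mm, flat grey deck 50 mm above the table. Origin on the table; x points from the near (robot's) side to the far side, y left, z up; points on it share its axes. Housing spans x = -162 to 89, y = -108 to 108 mm. Three lanes along x at y = -60, 0, 60 mm, each 50 mm wide between aluminium ribs 5 mm high (x = -46 to 70 mm).
- lip (a point): Middle of the free near edge of the blue retaining lip's underside (shaker x = 58 mm, 61.5 mm above the table = 11.5 mm above the deck). The lip is 5 mm thick, runs across all lanes and reaches back (+x) 12 mm to a wall with its face at shaker x = 70 mm. A rack's far end goes under it with its near end raised by 5 to 14 degrees; flat, it cannot get in.
- sill (a point): Middle of the top far edge of the yellow sill (shaker x = -46 mm, 56 mm above the table = 6 mm above the deck). The sill is 4 mm thick and runs across all lanes; from its far face to the wall under the lip there are 116 mm, room for a 112 mm rack once its near end is lowered.
- lane_left (a point): Point on the deck at the middle of the left lane (shaker x = 12, y = +60 mm, 50 mm above the table), where the centre of a seated rack's underside lies.
- lane_middle (a point): The same for the middle lane (shaker x = 12, y = 0).
- lane_right (a point): The same for the right lane (shaker x = 12, y = -60 mm).
- notch_front (a point): Midway between the two front notches, at the height of their floors (shaker x = -57, y = 0, 53 mm above the table). Toothed aluminium rails at shaker y = +-91 to +-103 mm have 3 notches each, 36 mm apart and 16 mm wide; teeth upright to 10 mm above the notch floor, then 45 degree roofs with ridges 20 mm above it. The bar in the front notches locks the racks.
- notch_mid (a point): The same point for the mid notches (shaker x = -93 mm). The bar here, or in the rear notches, leaves the lanes free.
- notch_rear (a point): The same point for the rear notches (shaker x = -129 mm).
- bar_grip (a point): Loose clamp bar, about 0.3 kg, 208 mm long across the shaker (own y), starts in the front notches. Point in its red grip fin: 12 mm thick (x), 60 mm long (y), from 36 mm below to 16 mm above the point. Red end tabs, 10 mm (x) by 22 mm (y), undersides 55 mm below the point, stand on the notch floors; the bar lifts straight up, 25 mm to clear the teeth. A hold-down plate reaches 24 mm ahead (+x).
- tray: Fixed shallow steel tray for the finished rack, 150 (x) x 80 (y) x 20 mm high, walls and floor 4 mm thick; origin on the table under its centre.
- fresh1_mid (a point): Loose blue, orange-capped tube rack, about 0.2 kg, 112 (own x) x 40 (y) x 62 mm high; point at its centre, 31 mm above its underside. Block 76 mm long, 26 mm high (caps 30); at both ends alike an 18 mm long, 7 mm thick tongue at the bottom. Grip fin on top: 12 mm thick (y), 44 mm long (x), 26 to 62 mm above the underside. Fresh, starts on the table; 2 or 3 are present.
- fresh2_mid (a point): Loose blue, orange-capped tube rack, about 0.2 kg, 112 (own x) x 40 (y) x 62 mm high; point at its centre, 31 mm above its underside. Block 76 mm long, 26 mm high (caps 30); at both ends alike an 18 mm long, 7 mm thick tongue at the bottom. Grip fin on top: 12 mm thick (y), 44 mm long (x), 26 to 62 mm above the underside. Fresh, starts on the table; 2 or 3 are present.
- fresh3_mid (a point): Loose blue, orange-capped tube rack, about 0.2 kg, 112 (own x) x 40 (y) x 62 mm high; point at its centre, 31 mm above its underside. Block 76 mm long, 26 mm high (caps 30); at both ends alike an 18 mm long, 7 mm thick tongue at the bottom. Grip fin on top: 12 mm thick (y), 44 mm long (x), 26 to 62 mm above the underside. Fresh, starts on the table; 2 or 3 are present.
- done1_mid (a point): Loose white, green-capped tube rack, about 0.2 kg, 112 (own x) x 40 (y) x 62 mm high; point at its centre, 31 mm above its underside. Block 76 mm long, 26 mm high (caps 30); at both ends alike an 18 mm long, 7 mm thick tongue at the bottom. Grip fin on top: 12 mm thick (y), 44 mm long (x), 26 to 62 mm above the underside. Finished, starts seated in a lane; only one of three is present.
- done2_mid (a point): Loose white, green-capped tube rack, about 0.2 kg, 112 (own x) x 40 (y) x 62 mm high; point at its centre, 31 mm above its underside. Block 76 mm long, 26 mm high (caps 30); at both ends alike an 18 mm long, 7 mm thick tongue at the bottom. Grip fin on top: 12 mm thick (y), 44 mm long (x), 26 to 62 mm above the underside. Finished, starts seated in a lane; only one of three is present.
- done3_mid (a point): Loose white, green-capped tube rack, about 0.2 kg, 112 (own x) x 40 (y) x 62 mm high; point at its centre, 31 mm above its underside. Block 76 mm long, 26 mm high (caps 30); at both ends alike an 18 mm long, 7 mm thick tongue at the bottom. Grip fin on top: 12 mm thick (y), 44 mm long (x), 26 to 62 mm above the underside. Finished, starts seated in a lane; only one of three is present.
- reagent: Bystander: amber bottle, 64 mm across, 150 mm high; origin under its centre. Leave alone.
- tipbox: Bystander: green tip box 70 x 100 x 55 mm; origin under its centre. Leave alone.
- beaker: Bystander: glass beaker 72 mm across, 90 mm high; origin under its centre. Leave alone.

How it is judged:
On the way, in this order (a step that is already met when the one before it is completed fails the run):
1. the clamp bar stands in the mid or rear notches, let go (z of bar_grip in the frame of shaker between 0.104 and 0.112 m and y of bar_grip in the frame of shaker between -0.014 and 0.014 m and angle between bar_grip's own z axis and vertical below 0.06 rad and (x of bar_grip in the frame of shaker between -0.099 and -0.087 m or x of bar_grip in the frame of shaker between -0.135 and -0.123 m) and contact force between the fingers and anything else below 0.5 N), for 0.2 s.
2. with the bar still back, the white rack stands in the tray and every blue rack lies flat in a lane, far end under the lip, let go (all of step 1 and x of done1_mid in the frame of tray between -0.025 and 0.025 m and y of done1_mid in the frame of tray between -0.025 and 0.025 m and z of each of done1_mid, done2_mid, done3_mid in the frame of tray below 0.041 m and angle between each of done1_mid, done2_mid, done3_mid's own z axis and vertical below 0.06 rad and x of done2_mid in the frame of tray between -0.025 and 0.025 m and y of done2_mid in the frame of tray between -0.025 and 0.025 m and x of done3_mid in the frame of tray between -0.025 and 0.025 m and y of done3_mid in the frame of tray between -0.025 and 0.025 m and x of fresh1_mid in the frame of shaker between 0.006 and 0.018 m and z of fresh1_mid in the frame of shaker between 0.0785 and 0.0835 m and (y of fresh1_mid in the frame of shaker between -0.068 and -0.052 m or y of fresh1_mid in the frame of shaker between -0.008 and 0.008 m or y of fresh1_mid in the frame of shaker between 0.052 and 0.068 m) and angle between each of fresh1_mid, fresh2_mid, fresh3_mid's own z axis and vertical below 0.04 rad and angle between the x axis of each of fresh1_mid, fresh2_mid, fresh3_mid and the x axis of shaker, either way round below 0.15 rad and x of fresh2_mid in the frame of shaker between 0.006 and 0.018 m and z of fresh2_mid in the frame of shaker between 0.0785 and 0.0835 m and (y of fresh2_mid in the frame of shaker between -0.068 and -0.052 m or y of fresh2_mid in the frame of shaker between -0.008 and 0.008 m or y of fresh2_mid in the frame of shaker between 0.052 and 0.068 m) and x of fresh3_mid in the frame of shaker between 0.006 and 0.018 m and z of fresh3_mid in the frame of shaker between 0.0785 and 0.0835 m and (y of fresh3_mid in the frame of shaker between -0.068 and -0.052 m or y of fresh3_mid in the frame of shaker between -0.008 and 0.008 m or y of fresh3_mid in the frame of shaker between 0.052 and 0.068 m)), for 0.2 s.
3. the clamp bar stands in the front notches, let go (z of bar_grip in the frame of shaker between 0.104 and 0.112 m and y of bar_grip in the frame of shaker between -0.014 and 0.014 m and angle between bar_grip's own z axis and vertical below 0.06 rad and x of bar_grip in the frame of shaker between -0.063 and -0.051 m and contact force between the fingers and anything else below 0.5 N), for 0.2 s.
At the end, for the whole second after the job is handed in: Bar fully down in the front notches (6 mm along, 14 across, 4 in height); each blue rack flat in its own lane, far end under the lip (6 mm lengthwise, 8 sideways, 2.5 in height, tilt under 0.04 rad); white rack flat on the tray floor; all let go (z of bar_grip in the frame of shaker between 0.104 and 0.112 m and y of bar_grip in the frame of shaker between -0.014 and 0.014 m and angle between each of bar_grip, done1_mid, done2_mid, done3_mid's own z axis and vertical below 0.06 rad and x of bar_grip in the frame of shaker between -0.063 and -0.051 m and x of done1_mid in the frame of tray between -0.025 and 0.025 m and y of done1_mid in the frame of tray between -0.025 and 0.025 m and z of each of done1_mid, done2_mid, done3_mid in the frame of tray below 0.041 m and x of done2_mid in the frame of tray between -0.025 and 0.025 m and y of done2_mid in the frame of tray between -0.025 and 0.025 m and x of done3_mid in the frame of tray between -0.025 and 0.025 m and y of done3_mid in the frame of tray between -0.025 and 0.025 m and x of fresh1_mid in the frame of shaker between 0.006 and 0.018 m and z of fresh1_mid in the frame of shaker between 0.0785 and 0.0835 m and (y of fresh1_mid in the frame of shaker between -0.068 and -0.052 m or y of fresh1_mid in the frame of shaker between -0.008 and 0.008 m or y of fresh1_mid in the frame of shaker between 0.052 and 0.068 m) and angle between each of fresh1_mid, fresh2_mid, fresh3_mid's own z axis and vertical below 0.04 rad and angle between the x axis of each of fresh1_mid, fresh2_mid, fresh3_mid and the x axis of shaker, either way round below 0.15 rad and x of fresh2_mid in the frame of shaker between 0.006 and 0.018 m and z of fresh2_mid in the frame of shaker between 0.0785 and 0.0835 m and (y of fresh2_mid in the frame of shaker between -0.068 and -0.052 m or y of fresh2_mid in the frame of shaker between -0.008 and 0.008 m or y of fresh2_mid in the frame of shaker between 0.052 and 0.068 m) and x of fresh3_mid in the frame of shaker between 0.006 and 0.018 m and z of fresh3_mid in the frame of shaker between 0.0785 and 0.0835 m and (y of fresh3_mid in the frame of shaker between -0.068 and -0.052 m or y of fresh3_mid in the frame of shaker between -0.008 and 0.008 m or y of fresh3_mid in the frame of shaker between 0.052 and 0.068 m)); the robot touches nothing.
It fails at once if the bottle is pushed more than 30 mm or tipped (distance of reagent from where it was at the start of the episode above 0.03 m or angle between reagent's own z axis and vertical above 0.4 rad).
It fails at once if the tip box is pushed more than 30 mm or tipped (distance of tipbox from where it was at the start of the episode above 0.03 m or angle between tipbox's own z axis and vertical above 0.4 rad).
It fails at once if the beaker is pushed more than 30 mm or tipped (distance of beaker from where it was at the start of the episode above 0.03 m or angle between beaker's own z axis and vertical above 0.4 rad).
Of fresh1, fresh2, fresh3 only 2 to 3 are there at a start; the rules pass over those that are not, and their reading is None.
Of done1, done2, done3 only 1 to 1 are there at a start; the rules pass over those that are not, and their reading is None.
At some moment in a run one of fresh1, fresh2, fresh3 may be knocked a few centimetres aside while the robot is not near it.
Once in a run the grip may slacken for a moment while it holds something.
It also fails if it takes over 210 s, if anything falls off the work surface, if the arm or the gripper's body presses on something with over 40 N, if the wrist force passes 120 N, or if a joint passes its speed limit or range.

## Working session

There is one attempt and no reset: what is moved stays moved. The work goes in short steps, Python scripts to look and compute and a tool call to move; the robot and the scene stay as the last step left them, time stands still between calls to the robot, and variables do not carry over. Pictures are saved under pics/ and viewed, at most 14 in all, crops included, and the job is handed in when it is done.

Besides the shell and the picture viewer there is one more tool, called after "Call:" by a JSON object that holds its "fn" and its "kwargs", one argument or row to a line. step_arm: Moves the arm, as the interface text tells. Its arguments: {"type":"object","properties":{"series":{"type":"array"},"force":{"type":"number"}},"required":["series"]}

```bash
mkdir -p pics; ls; cat > h.py <<'E'
import numpy as np, cv2
from plant import r
from scipy.spatial.transform import Rotation as R
def snap(n,save=None):
    c=r.get_calibration(n); p,d=r.snapshot(n)
    if save: cv2.imwrite('pics/'+save,p)
    return p,d,c
def cloud(d,c):
    K=np.array(c['intrinsics']);T=np.array(c['pose'])
    v,u=np.mgrid[:d.shape[0],:d.shape[1]]
    P=np.stack([(u-K[0,2])/K[0,0]*d,-(v-K[1,2])/K[1,1]*d,-d],-1)
    return P@T[:3,:3].T+T[:3,3]
E
python3 - <<'E'
from h import *
for n in('scene','top'):
    p,d,c=snap(n,n+'0.png');print(n,c)
s=r.get_state();print(s)
E
```

```text
pics
scene {'intrinsics': array([[408.13393863,   0.        , 281.58558745],
       [  0.        , 408.13393863, 204.41240355],
       [  0.        ,   0.        ,   1.        ]]), 'pose': array([[-0.20800644, -0.74893754,  0.62914695,  1.15034604],
       [ 0.97812523, -0.16063893,  0.13215961,  0.09899742],
       [ 0.0020862 ,  0.64287456,  0.76596864,  0.76738269],
       [ 0.        ,  0.        ,  0.        ,  1.        ]])}
top {'intrinsics': array([[449.68092624,   0.        , 275.5319263 ],
       [  0.        , 449.68092624, 215.81146967],
       [  0.        ,   0.        ,   1.        ]]), 'pose': array([[-0.01965346,  0.98260726, -0.18465296,  0.39941483],
       [-0.99961883, -0.02289338, -0.01543021, -0.00600056],
       [-0.01938917,  0.18427932,  0.98268265,  0.96330161],
       [ 0.        ,  0.        ,  0.        ,  1.        ]])}
{'clock': 0.1, 'q': array([ 1.15978386,  0.6899003 , -0.19452397,  1.56622859,  0.15728017,
        0.90248881, -0.21510432]), 'qd': array([ 8.19009009e-05, -1.24932948e-03,  4.35285651e-04, -3.46868648e-03,
        5.81155945e-04,  1.42953857e-03, -8.62478305e-04]), 'joint_torque': array([-3.56127639e-03, -5.28497100e+01, -1.27190787e+00, -1.53836918e+01,
       -5.26209560e-02,  1.95237924e-03,  1.12148396e-05]), 'tool_pos': array([ 0.26865663, -0.56369076,  0.23799325]), 'eef_rot': array([ 9.75362428e-01,  2.20607038e-01, -2.28797660e-04, -7.85613199e-04]), 'contact_force': array([0.12971685, 0.18278824, 0.36925071]), 'moment': array([ 0.01018308,  0.03272346, -0.00967116]), 'finger_force': 0.0, 'opening': 0.9995549878573377}
```

View pics/top0.png

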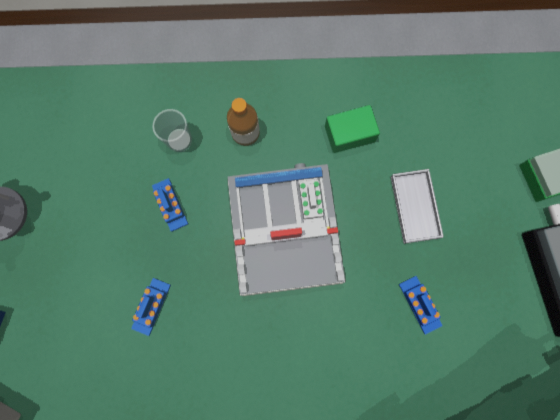

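View pics/scene0.png

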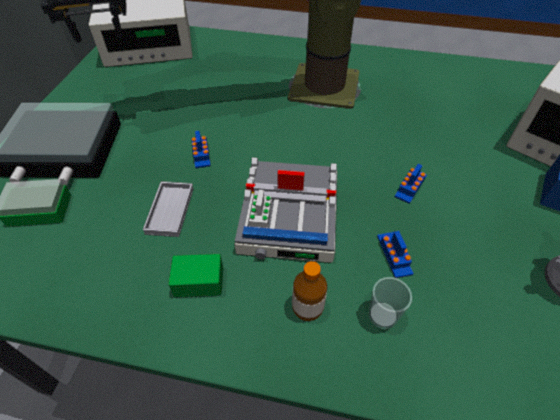

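Top view: shaker around (287,230), with the lip at (279,178) and the bar fin at (286,234). The white rack is in the right lane at (312,198) and the tray at (417,206). Three blue racks lie at (170,205), (151,306) and (420,304). The bottle, beaker and tip box are on the far side. The scene view agrees with this.

```bash
cat >> h.py <<'E'
def rect(xy):
    (c,s,a)=cv2.minAreaRect((np.asarray(xy)*1000).astype(np.float32))
    if s[0]<s[1]: s=(s[1],s[0]);a+=90
    a=(a+90)%180-90
    return np.round(c,1),np.round(s,1),round(a,1)   # mm, long side direction deg in world
def blobs(mask,amin=60):
    n,l,st,ce=cv2.connectedComponentsWithStats(mask.astype(np.uint8))
    return [(l==i,ce[i]) for i in range(1,n) if st[i,4]>=amin]
def hsv(p): return cv2.cvtColor(p,cv2.COLOR_BGR2HSV).astype(int)
def masks(p):
    h=hsv(p);H,S,V=h[...,0],h[...,1],h[...,2]
    return dict(blue=(H>100)&(H<130)&(S>120)&(V>50),red=((H<6)|(H>174))&(S>150)&(V>80),
      yellow=(H>22)&(H<35)&(S>120)&(V>80),grey=(S<60)&(V>60),orange=(H>7)&(H<20)&(S>150)&(V>100),green=(H>45)&(H<75)&(S>130)&(V>100))
E
python3 - <<'E'
from h import *
for n in('top','scene'):
    p,d,c=snap(n);P=cloud(d,c);M=masks(p)
    print(n,'table z',np.median(P[300:310,200:220,2]) if n=='top' else '')
    for k in('blue','red','grey','yellow','green'):
        for b,ce in blobs(M[k]):
            b=b&(d>0);q=P[b]
            q=q[(q[:,2]>0.003)&(q[:,2]<.3)]
            if len(q)<40 or not(.2<q[:,0].mean()<.95): continue
            zt=np.percentile(q[:,2],98)
            print(k,ce.round(),len(q),'z',np.percentile(q[:,2],[2,50,98]).round(3),rect(q[:,:2]), 'top',rect(q[q[:,2]>zt-.008][:,:2]))
E
```

```text
top table z -0.0003022496026462984
blue [278. 177.] 752 z [0.063 0.066 0.07 ] (array([649.8,   1. ]), array([178.7,  19.8]), -83.8) top (array([649.8,   1. ]), array([178.7,  19.7]), -84.0)
blue [169. 206.] 694 z [0.004 0.024 0.063] (array([610.6, 240.5]), array([112.6,  40.2]), 23.3) top (array([611.4, 241.1]), array([43.9, 12.6]), 22.7)
blue [421. 304.] 933 z [0.005 0.025 0.064] (array([ 385.5, -286.9]), array([113. ,  41.7]), 23.5) top (array([ 385.5, -286.6]), array([44.5, 12.3]), 24.5)
blue [150. 306.] 877 z [0.004 0.024 0.063] (array([393. , 274.9]), array([111.8,  41.8]), -22.5) top (array([393.4, 274.8]), array([43.2, 12.6]), -23.0)
red [286. 232.] 123 z [0.122 0.124 0.127] (array([524.9, -11.9]), array([54.1,  8. ]), -84.2) top (array([524.9, -11.9]), array([54.1,  8. ]), -84.2)
grey [175. 134.] 592 z [0.004 0.067 0.092] (array([760.2, 223.8]), array([71.2, 69.1]), 26.2) top (array([760.2, 223.8]), array([71.2, 69.1]), 26.2)
grey [246. 136.] 308 z [0.007 0.045 0.073] (array([756.1,  69.4]), array([64. , 30.3]), -76.5) top (array([752.9,  72.9]), array([61.1, 24.1]), -87.1)
g
[... 2692 characters left out ...]
5]), array([168. ,  89.8]), 7.4) top (array([ 596. , -293.3]), array([152.7,  80.9]), 6.9)
grey [555. 272.] 295 z [0.01  0.012 0.016] (array([590. , 572.7]), array([91.2, 23.8]), -12.1) top (array([590. , 572.7]), array([91.2, 23.8]), -12.1)
grey [385. 309.] 698 z [0.005 0.064 0.092] (array([762. , 223.8]), array([70.5, 68.2]), -30.0) top (array([762. , 223.8]), array([70.5, 68.2]), -30.0)
grey [308. 308.] 404 z [0.022 0.049 0.074] (array([792.7,  75.8]), array([64.1, 29.8]), -84.5) top (array([794.4,  78.7]), array([62. , 25.3]), -77.0)
green [194. 269.] 1452 z [0.053 0.056 0.058] (array([ 765., -160.]), array([116.5, 100.4]), -54.7) top (array([ 766.5, -160.5]), array([99. , 70.2]), -75.3)
```

Call:
{"fn": "step_arm", "kwargs": {
  "series": [
    [14,30,0,0,0,0.068,0.3],
    [14,30,0,0,0,0.068,0.3],
    [14,30,0,0,0,0.068,0.3],
    [14,30,0,0,0,0.068,0.3],
    [14,30,0,0,0,0.068,0.3],
    [14,30,0,0,0,0.068,0.3],
    [14,30,0,0,0,0.068,0.3],
    [14,30,0,0,0,0.068,0.3],
    [14,30,0,0,0,0.068,0.3],
    [14,30,0,0,0,0.068,0.3],
    [14,30,0,0,0,0.068,0.3],
    [14,30,0,0,0,0.068,0.3],
    [14,30,0,0,0,0.068,0.3],
    [14,30,0,0,0,0.068,0.3],
    [14,30,0,0,0,0.068,0.3],
    [14,30,0,0,0,0.068,0.3],
    [14,30,0,0,0,0.068,0.3],
    [14,30,0,0,0,0.068,0.3],
    [5,12,0,0,0,0.005,0.3],
    [0,0,0,0,0,0,0.3]
  ],
  "force": 25
}}

```text
clock: 2.2
tool_pos: [0.5263, -0.0105, 0.2387]
eef_rot: [0.669, 0.743, 0.0, -0.0]
contact_force: [-0.6, -0.9, 0.1]
opening: 0.7
finger_force: 0.0
```

```bash
cat >> h.py <<'E'
def pose():
    s=r.get_state();m=R.from_quat(s['eef_rot']).as_matrix()
    return s['tool_pos']*1000,m
def go(x,y,z,yaw,tilt=0):
    """needed shift (mm) and turn (rotvec) to TCP target; yaw of tool x deg; tilt deg: raises the near (-shaker x) end"""
    p,m=pose()
    T=R.from_euler('z',yaw,degrees=True)*R.from_euler('x',180,degrees=True)
    ax=np.array([-np.sin(np.radians(6)),np.cos(np.radians(6)),0])
    T=R.from_rotvec(ax*np.radians(tilt))*T
    print('tcp',p.round(1),'yaw',np.degrees(np.arctan2(m[1,0],m[0,0])).round(2),'shift',(np.array([x,y,z])-p).round(1),'turn',(T*R.from_matrix(m).inv()).as_rotvec().round(3),'q7',r.get_state()['q'][6].round(2),'f',r.get_state()['contact_force'].round(1),'open',round(r.get_state()['opening'],3),'t',r.get_state()['clock'])
def fins(name,zlo,zhi,k,amin=25):
    p,d,c=snap(name);P=cloud(d,c);m=masks(p)[k]&(P[...,2]>zlo)&(P[...,2]<zhi)&(d>0)
    return [(rect(P[b][:,:2]),np.percentile(P[b][:,2],[50,95]).round(4)) for b,_ in blobs(m,amin)]
E
python3 - <<'E'
from h import *
go(527,-11.6,89,96)
p,d,c=snap('wrist','w1.png');P=cloud(d,c);M=masks(p)
for k in('blue','red'):
  for b,ce in blobs(M[k],100):
    q=P[b&(d>0)];print(k,ce.round(),np.percentile(q[:,2],[2,50,98]).round(4),rect(q[:,:2]),'top',rect(q[q[:,2]>np.percentile(q[:,2],98)-.004][:,:2]))
E
```

```text
tcp [526.3 -10.5 238.7] yaw 96.01 shift [   0.7   -1.1 -149.7] turn [-0.001  0.    -0.   ] q7 -0.35 f [-0.6 -0.9  0.1] open 0.7 t 2.2
blue [414. 180.] [0.0631 0.0668 0.0683] (array([617.8,  -7. ]), array([188.5,  93.1]), -82.1) top (array([615.6,  -1.4]), array([178.5,  91. ]), -83.9)
blue [177. 369.] [0.0031 0.0081 0.3363] (array([ 452.3, -134.3]), array([305.7,  47.7]), 77.6) top (array([503.7,   9.9]), array([3.4, 1.7]), -6.0)
red [281.  86.] [0.0718 0.0733 0.075 ] (array([516.5,  81.8]), array([20.2,  8.6]), -83.8) top (array([516.5,  81.8]), array([20.2,  8.6]), -83.8)
red [281. 202.] [0.1003 0.1242 0.1256] (array([526.9, -18.8]), array([77.6, 11.5]), -84.9) top (array([526.2,  -9.9]), array([59.7, 11. ]), -84.3)
red [280. 285.] [0.0002 0.0732 0.0748] (array([ 537.2, -123.2]), array([60.3, 11.1]), -82.8) top (array([ 535.6, -102.8]), array([19.6,  9. ]), -83.9)
```

View pics/w1.png

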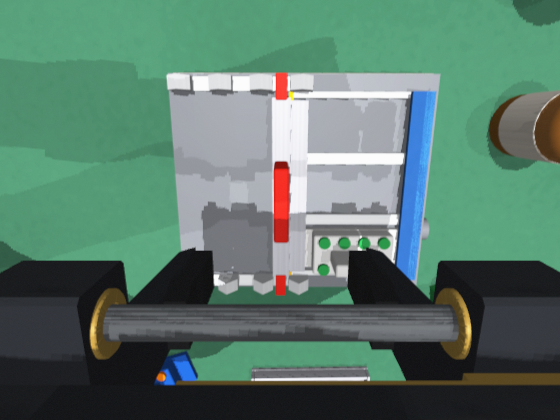

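Wrist view: the bar fin is at (281,202), its tabs are at (281,86) and (280,285), and the lip edge is on the right. All of it matches the stated sizes, so I'll grasp the bar.

Call:
{"fn": "step_arm", "kwargs": {
  "series": [
    [0,0,-30,0,0,0,0.3],
    [0,0,-30,0,0,0,0.3],
    [0,0,-30,0,0,0,0.3],
    [0,0,-30,0,0,0,0.3],
    [0,0,-20,0,0,0,0.3],
    [0,0,-10,0,0,0,0.3],
    [0,0,0,0,0,0,0.3],
    [0,0,0,0,0,0,1],
    [0,0,0,0,0,0,1],
    [0,0,0,0,0,0,1],
    [0,0,0,0,0,0,1],
    [0,0,0,0,0,0,1],
    [0,0,0,0,0,0,1],
    [0,0,0,0,0,0,1]
  ],
  "force": 40
}}

```text
clock: 3.65
tool_pos: [0.5261, -0.0122, 0.0888]
eef_rot: [0.67, 0.743, 0.0, 0.0]
contact_force: [0.3, -0.1, 0.9]
opening: 0.132
finger_force: 39.9
```

Call:
{"fn": "step_arm", "kwargs": {
  "series": [
    [0,0,5,0,0,0,1],
    [0,0,10,0,0,0,1],
    [0,0,10,0,0,0,1],
    [0,0,10,0,0,0,1],
    [0,0,5,0,0,0,1],
    [-6,-0.6,0,0,0,0,1],
    [-12,-1.3,0,0,0,0,1],
    [-12,-1.3,0,0,0,0,1],
    [-12,-1.3,0,0,0,0,1],
    [-12,-1.3,0,0,0,0,1],
    [-12,-1.2,0,0,0,0,1],
    [-5.6,-0.5,0,0,0,0,1],
    [0,0,0,0,0,0,1],
    [0,0,0,0,0,0,1]
  ]
}}

```text
clock: 5.05
tool_pos: [0.455, -0.0195, 0.1288]
eef_rot: [0.67, 0.743, 0.0, 0.0]
contact_force: [0.9, -0.1, -3.9]
opening: 0.131
finger_force: 39.9
```

```bash
python3 - <<'E'
from h import *
go(454.5,-19.7,88.8,96)
p,d,c=snap('wrist','w2.png');P=cloud(d,c);M=masks(p)
for k in('blue','red'):
  for b,ce in blobs(M[k],60):
    q=P[b&(d>0)];print(k,ce.round(),np.percentile(q[:,2],[2,50,98]).round(4),rect(q[:,:2]))
E
```

```text
tcp [455.  -19.5 128.8] yaw 95.91 shift [ -0.5  -0.2 -40. ] turn [-0.     0.001  0.002] q7 -0.55 f [ 0.9 -0.1 -3.9] open 0.131 t 5.05
red [281.  49.] [0.1119 0.1134 0.1148] (array([444.9,  74.4]), array([21.7,  9.5]), -84.6)
red [280. 251.] [0.1234 0.164  0.1655] (array([452.3,  -2.8]), array([30.5, 11.8]), -83.7)
red [279. 357.] [0.1628 0.1642 0.1653] (array([456., -40.]), array([15.6, 11.4]), -83.5)
```

View pics/w2.png

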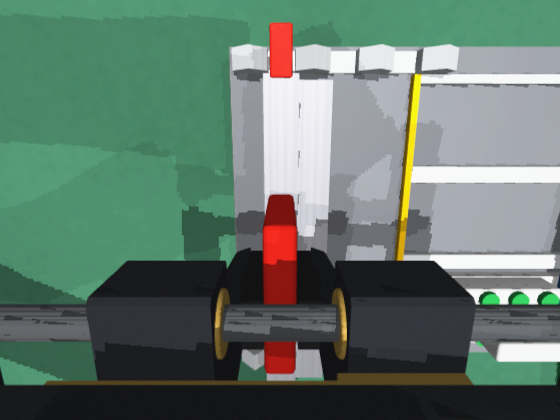

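The left tab at (281,49) sits above the rear notch, between the teeth at (248,58) and (313,58). I'll lower and release.

Call:
{"fn": "step_arm", "kwargs": {
  "series": [
    [-0.5,0,-10,0,0,0,1],
    [0,0,-10,0,0,0,1],
    [0,0,-10,0,0,0,1],
    [0,0,-5,0,0,0,1],
    [0,0,-4,0,0,0,1],
    [0,0,-1,0,0,0,1],
    [0,0,0,0,0,0,1],
    [0,0,0,0,0,0,0.35],
    [0,0,0,0,0,0,0.35],
    [0,0,0,0,0,0,0.35],
    [0,0,0,0,0,0,0.35],
    [0,0,0,0,0,0,0.35],
    [0,0,20,0,0,0,0.35],
    [0,0,30,0,0,0,0.35],
    [0,0,30,0,0,0,0.35],
    [0,0,30,0,0,0,0.35],
    [0,0,0,0,0,0,0.35]
  ]
}}

```text
clock: 6.8
tool_pos: [0.4558, -0.0195, 0.2017]
eef_rot: [0.67, 0.742, 0.002, 0.002]
contact_force: [0.7, 0.3, 0.5]
opening: 0.652
finger_force: 0.0
```

```bash
python3 - <<'E'
from h import *
p,d,c=snap('wrist','w3.png');P=cloud(d,c);M=masks(p)
for k in('red','yellow'):
  for b,ce in blobs(M[k],60):
    q=P[b&(d>0)];print(k,ce.round(),np.percentile(q[:,2],[2,50,98]).round(4),rect(q[:,:2]))
for n in('top','scene'):
  p,d,c=snap(n);P=cloud(d,c);M=masks(p)
  g=(hsv(p)[...,1]<60)&(P[...,2]>.100)&(P[...,2]<.118)&(d>0)
  for b,ce in blobs(g,15):
    q=P[b]; print(n,'white fin',ce.round(),rect(q[:,:2]),q[:,2].max())
  b=M['blue']&(abs(P[...,0]-.63)<.1)&(abs(P[...,1])<.15)
  q=P[b]; print('lip',rect(q[:,:2]))
go(603,-64.2,83+90,6)
E
```

```text
red [277.  78.] [0.0717 0.0733 0.0749] (array([443.9,  74.7]), array([21.2,  9. ]), -84.2)
red [278. 210.] [0.0928 0.1242 0.1256] (array([453.7, -17.5]), array([59.9, 11.4]), -83.9)
red [278. 298.] [0.0718 0.0733 0.2795] (array([457.6, -52.5]), array([119.6,   8.9]), -84.3)
yellow [374. 162.] [0.0514 0.0561 0.0577] (array([513.2,   8.9]), array([138.6,  43.7]), -84.3)
yellow [324. 381.] [0.2915 0.2925 0.2936] (array([461.2,  -1.1]), array([14.7,  2.4]), 7.2)
lip (array([649.3,   1.2]), array([178.3,  18.6]), -84.1)
scene white fin [33.  3.] (array([ -124.7, -1100.1]), array([227.9,  64.7]), -75.5) 0.1178197412940647
scene white fin [182.  29.] (array([ -59.7, -492.6]), array([34.7, 12.7]), -57.4) 0.1176753125488208
scene white fin [98. 36.] (array([  42.3, -737.7]), array([34.4, 13.6]), -64.8) 0.11793952380530504
scene white fin [528. 117.] (array([189.8, 544.6]), array([30.5,  9.9]), 57.2) 0.11748444188958895
scene white fin [260. 199.] (array([603.2, -64.1]), array([45.5, 11.7]), 5.8) 0.11628833303475539
lip (array([652.2,   1.2]), array([179. ,  23.3]), -83.9)
tcp [453.4 -20.  198.3] yaw 95.88 shift [149.6 -44.2 -25.3] turn [-0.000e+00 -1.000e-03 -1.569e+00] q7 -0.45 f [-0.3  0.1 -0.3] open 0.649 t 6.95
```

Call:
{"fn": "step_arm", "kwargs": {
  "series": [
    [12.5,-3.7,0,0,0,-0.131,0.6],
    [12.5,-3.7,0,0,0,-0.131,0.6],
    [12.5,-3.7,0,0,0,-0.131,0.6],
    [12.5,-3.7,0,0,0,-0.131,0.6],
    [12.5,-3.7,0,0,0,-0.131,0.6],
    [12.5,-3.7,0,0,0,-0.131,0.6],
    [12.5,-3.7,0,0,0,-0.131,0.6],
    [12.5,-3.7,0,0,0,-0.131,0.6],
    [12.5,-3.7,0,0,0,-0.131,0.6],
    [12.5,-3.7,0,0,0,-0.131,0.6],
    [12.5,-3.7,0,0,0,-0.131,0.6],
    [12.5,-3.7,0,0,0,-0.131,0.6],
    [0,0,0,0,0,0,0.6],
    [0,0,0,0,0,0,0.6]
  ]
}}

```text
clock: 8.35
tool_pos: [0.6026, -0.0638, 0.1973]
eef_rot: [0.999, 0.053, -0.002, 0.0]
contact_force: [-0.3, 0.4, 0.1]
opening: 0.403
finger_force: 0.0
```

```bash
python3 - <<'E'
from h import *
p,d,c=snap('wrist','w4.png');P=cloud(d,c);M=masks(p)
go(603,-64.2,82,6)
g=(hsv(p)[...,1]<70)&(P[...,2]>.105)&(P[...,2]<.118)&(d>0)
for b,ce in blobs(g,40):
    q=P[b]; print('white fin',ce.round(),rect(q[:,:2]),q[:,2].max())
g=M['blue']&(d>0)
for b,ce in blobs(g,40):
    q=P[b]; print('lip',ce.round(),rect(q[:,:2]),q[:,2].max())
E
```

```text
tcp [602.5 -63.7 197.6] yaw 6.02 shift [   0.5   -0.5 -115.6] turn [ 0.    -0.003 -0.   ] q7 -1.46 f [-0.5  0.3  0.8] open 0.402 t 8.4
white fin [279. 215.] (array([601.5, -63.3]), array([44.2, 11.5]), 6.1) 0.11464070984928998
lip [201. 132.] (array([649.9,   2.3]), array([180.2,  21.2]), -84.0) 0.06950799296077098
lip [  5. 184.] (array([577.7, 207.2]), array([33.2, 13.9]), -4.3) 0.009651636292680565
```

View pics/w4.png

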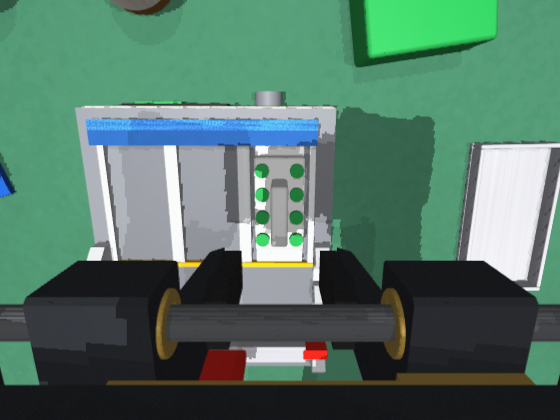

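White fin at (279,215), directly under the tool; the tray is at right. Descending to grip.

Call:
{"fn": "step_arm", "kwargs": {
  "series": [
    [0,0,-30,0,0,0,0.6],
    [0,0,-30,0,0,0,0.6],
    [0,0,-25,0,0,0,0.6],
    [0,0,-20,0,0,0,0.6],
    [0,0,-10,0,0,0,0.6],
    [0,0,-1,0,0,0,0.6],
    [0,0,0,0,0,0,1],
    [0,0,0,0,0,0,1],
    [0,0,0,0,0,0,1],
    [0,0,0,0,0,0,1],
    [0,0,0,0,0,0,1],
    [0,0,0,0,0,0,1],
    [0,0,0,0,0,0,1],
    [0,0,0,0,0,0,1]
  ]
}}

```text
clock: 9.8
tool_pos: [0.6044, -0.0636, 0.0835]
eef_rot: [0.999, 0.051, 0.001, -0.0]
contact_force: [-1.1, 3.0, 6.3]
opening: 0.132
finger_force: 39.8
```

Call:
{"fn": "step_arm", "kwargs": {
  "series": [
    [0,0,0.5,0,0,0,1],
    [0.9,0.1,1.5,-0.0027,0.026,0,1],
    [0.9,0.1,1.5,-0.0027,0.026,0,1],
    [0.9,0.1,1.4,-0.0027,0.026,0,1],
    [0.9,0.1,1.4,-0.0027,0.026,0,1],
    [0.4,0,1.4,-0.0027,0.026,0,1],
    [0,0,1.4,-0.0027,0.026,0,1],
    [0,0,0,0,0,0,1]
  ]
}}

```text
clock: 10.6
tool_pos: [0.6082, -0.064, 0.0913]
eef_rot: [0.996, 0.051, -0.078, 0.004]
contact_force: [0.9, 0.3, -0.6]
opening: 0.136
finger_force: 39.8
```

Call:
{"fn": "step_arm", "kwargs": {
  "series": [
    [-4,-0.4,0,0,0,0,1],
    [-5,-0.5,0.5,0,0,0,1],
    [-6,-0.6,1,0,0,0,1],
    [-6,-0.6,2,0,0,0,1],
    [0,0,10,0,0,0,1],
    [0,0,20,0.005,-0.052,0,1],
    [0,0,20,0.005,-0.052,0,1],
    [0,0,20,0.005,-0.052,0,1],
    [0,0,20,0,0,0,1],
    [0,0,0,0,0,0,1]
  ]
}}

```text
clock: 11.6
tool_pos: [0.5886, -0.0662, 0.1888]
eef_rot: [0.999, 0.051, 0.003, 0.001]
contact_force: [0.5, -0.6, -3.8]
opening: 0.136
finger_force: 39.8
```

```bash
python3 - <<'E'
from h import *
go(596,-293.5,120,7)
p,d,c=snap('scene');P=cloud(d,c)
g=masks(p)['green']&(P[...,2]>.06)&(P[...,1]>-.2)&(P[...,1]<0.05)&(P[...,0]<.7)&(d>0)
q=P[g];print(rect(q[:,:2]),np.percentile(q[:,2],[2,50,98]))
E
```

```text
tcp [588.6 -66.2 188.8] yaw 5.8 shift [   7.4 -227.3  -68.8] turn [0.002 0.006 0.021] q7 -1.46 f [ 0.5 -0.6 -3.8] open 0.136 t 11.6Traceback (most recent call last):
  File "<stdin>", line 5, in <module>
    return _quantile_unchecked(
        a, q, axis, out, overwrite_input, method, keepdims, weights)
    return _ureduce(a,
                    func=_quantile_ureduce_func,
    ...<5 lines>...
                    overwrite_input=overwrite_input,
                    method=method)
    r = func(a, **kwargs)
    result = _quantile(arr,
                       quantiles=q,
    ...<2 lines>...
                       out=out,
                       weights=wgt)
    slices_having_nans = np.isnan(arr[-1, ...])
                                  ~~~^^^^^^^^^
IndexError: index -1 is out of bounds for axis 0 with size 0
```

Call:
{"fn": "step_arm", "kwargs": {
  "series": [
    [0.5,-15,0,0,0,0.002,1],
    [0.6,-20,0,0,0,0.002,1],
    [0.6,-20,0,0,0,0.002,1],
    [0.6,-20,0,0,0,0.002,1],
    [0.6,-20,0,0,0,0.002,1],
    [0.6,-20,0,0,0,0.002,1],
    [0.6,-20,0,0,0,0.002,1],
    [0.6,-20,0,0,0,0.002,1],
    [0.6,-20,0,0,0,0.002,1],
    [0.6,-20,0,0,0,0.002,1],
    [0.6,-20,0,0,0,0,1],
    [0.9,-12,0,0,0,0,1],
    [0,0,-30,0,0,0,1],
    [0,0,-30,0,0,0,1],
    [0,0,-30,0,0,0,1],
    [0,0,-25,0,0,0,1],
    [0,0,-20,0,0,0,1],
    [0,0,0,0,0,0,1]
  ]
}}

```text
clock: 13.45
tool_pos: [0.5918, -0.2917, 0.0468]
eef_rot: [0.998, 0.061, -0.003, -0.001]
contact_force: [-0.5, 0.2, -2.8]
opening: 0.131
finger_force: 39.8
```

Call:
{"fn": "step_arm", "kwargs": {
  "series": [
    [0,0,-6,0,0,0,1],
    [0,0,-4,0,0,0,1],
    [0,0,-3,0,0,0,1],
    [0,0,-2,0,0,0,1],
    [0,0,0,0,0,0,1],
    [0,0,0,0,0,0,1]
  ]
}}

```text
clock: 14.05
tool_pos: [0.5948, -0.2929, 0.0374]
eef_rot: [0.998, 0.061, 0.001, 0.001]
contact_force: [-2.7, 0.9, 7.7]
opening: 0.133
finger_force: 39.9
```

Contact felt at the expected height. Releasing, rising, and remeasuring the blue racks.

Call:
{"fn": "step_arm", "kwargs": {
  "series": [
    [0,0,1,0,0,0,0.6],
    [0,0,0,0,0,0,0.6],
    [0,0,0,0,0,0,0.6],
    [0,0,0,0,0,0,0.6],
    [0,0,20,0,0,0,0.6],
    [0,0,30,0,0,0,0.6],
    [0,0,40,0,0,0,0.6],
    [0,0,40,0,0,0,0.6],
    [0,0,0,0,0,0,0.6]
  ]
}}

```text
clock: 14.95
tool_pos: [0.5979, -0.2946, 0.1723]
eef_rot: [0.998, 0.061, 0.005, 0.003]
contact_force: [1.0, -0.7, 0.2]
opening: 0.398
finger_force: 0.0
```

```bash
cat >> h.py <<'E'
def racks(n,save=None):
    p,d,c=snap(n,save);P=cloud(d,c);m=masks(p)['blue']&(d>0)&(P[...,2]<.3)
    for b,ce in blobs(m,60):
        q=P[b];q=q[q[:,2]>.003]
        if len(q)<40: continue
        zt=np.percentile(q[:,2],97);print(n,ce.round(),'z',zt.round(3),rect(q[:,:2]),'fin',rect(q[q[:,2]>zt-.008][:,:2]))
E
python3 - <<'E'
from h import *
p,d,c=snap('wrist','w5.png');P=cloud(d,c)
g=masks(p)['green']&(P[...,2]>.01)&(P[...,2]<.06)&(d>0)&(P[...,0]<.68)
q=P[g];print('caps',rect(q[:,:2]),np.percentile(q[:,2],[2,50,98]))
racks('top');go(386,-287,123,24)
E
```

```text
caps (array([ 606. , -411.8]), array([276.2,  65.9]), -82.9) [0.03291034 0.03442023 0.03571345]
top [278. 177.] z 0.07 (array([649.8,   0.9]), array([178.5,  19. ]), -84.2) fin (array([649.8,   0.9]), array([178.5,  19. ]), -84.2)
top [169. 206.] z 0.063 (array([610.8, 240.5]), array([112.9,  40.6]), 23.3) fin (array([611.1, 240.9]), array([45. , 12.3]), 23.3)
top [421. 304.] z 0.064 (array([ 385.9, -286.6]), array([111.5,  40.7]), 23.8) fin (array([ 385.6, -286.1]), array([44.1, 12.6]), 22.1)
top [150. 306.] z 0.063 (array([393. , 274.8]), array([112.,  41.]), -22.7) fin (array([393.3, 274.9]), array([43.6, 12. ]), -22.4)
tcp [ 594.6 -293.   167.2] yaw 6.97 shift [-208.6    6.   -44.2] turn [0.002 0.002 0.297] q7 -1.11 f [ 0.4 -0.3 -0.8] open 0.4 t 15.05
```

View pics/w5.png

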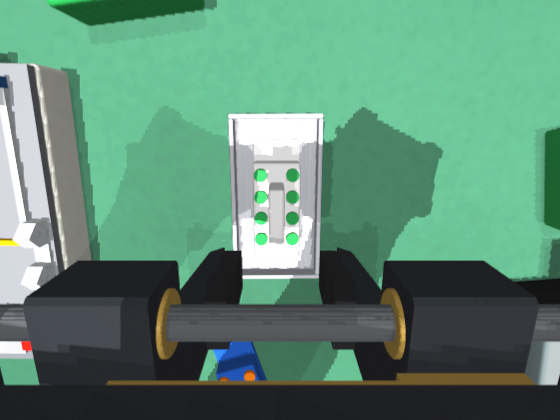

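White rack is flat in the tray; its caps, around (277,205), are 34 mm above the table. Next, the right-hand blue rack.

Call:
{"fn": "step_arm", "kwargs": {
  "series": [
    [-15,0,0,0,0,0.02,0.6],
    [-20,0.6,0,0,0,0.03,0.6],
    [-20,0.6,0,0,0,0.03,0.6],
    [-20,0.6,0,0,0,0.03,0.6],
    [-20,0.6,0,0,0,0.03,0.6],
    [-20,0.6,0,0,0,0.03,0.6],
    [-20,0.6,0,0,0,0.03,0.6],
    [-20,0.6,0,0,0,0.03,0.6],
    [-20,0.6,0,0,0,0.03,0.6],
    [-20,0.9,0,0,0,0.03,0.6],
    [-14,0.9,0,0,0,0,0.6],
    [0,0,-30,0,0,0,0.6],
    [0,0,-20,0,0,0,0.6],
    [0,0,0,0,0,0,0.6],
    [0,0,0,0,0,0,0.6]
  ]
}}

```text
clock: 16.55
tool_pos: [0.3845, -0.2856, 0.1156]
eef_rot: [0.979, 0.205, -0.001, -0.0]
contact_force: [-0.4, 0.3, 0.6]
opening: 0.4
finger_force: 0.0
```

```bash
python3 - <<'E'
from h import *
racks('wrist','w6.png');go(385.5,-286.3,34,23.6)
E
```

```text
wrist [282. 200.] z 0.063 (array([ 386. , -286.2]), array([112.1,  40.1]), 24.1) fin (array([ 386.5, -286.1]), array([43.2, 12. ]), 24.3)
tcp [ 385.1 -286.   116.2] yaw 23.6 shift [  0.4  -0.3 -82.2] turn [ 0.001 -0.    -0.   ] q7 -0.85 f [-0.1  0.1  0.5] open 0.4 t 16.6
```

Call:
{"fn": "step_arm", "kwargs": {
  "series": [
    [0.7,0,-25,0,0,0.008,0.6],
    [0,0,-25,0,0,0,0.6],
    [0,0,-20,0,0,0,0.6],
    [0,0,-11,0,0,0,0.6],
    [0,0,0,0,0,0,0.6],
    [0,0,0,0,0,0,1],
    [0,0,0,0,0,0,1],
    [0,0,0,0,0,0,1],
    [0,0,0,0,0,0,1],
    [0,0,0,0,0,0,1],
    [0,0,0,0,0,0,1],
    [0,0,0,0,0,0,1]
  ]
}}

```text
clock: 17.8
tool_pos: [0.3862, -0.2863, 0.036]
eef_rot: [0.978, 0.208, 0.0, 0.001]
contact_force: [-0.0, 0.8, 6.2]
opening: 0.132
finger_force: 40.0
```

```bash
python3 - <<'E'
from h import *
go(386,-286.1,34,24)
E
```

```text
tcp [ 386.2 -286.3   36. ] yaw 24.05 shift [-0.2  0.2 -2. ] turn [ 0.002  0.001 -0.001] q7 -0.87 f [-0.   0.8  6.2] open 0.132 t 17.8
```

Call:
{"fn": "step_arm", "kwargs": {
  "series": [
    [0,0,14,0,0,0,1],
    [0,0,30,0,0,0,1],
    [0,0,30,0,0,0,1],
    [0,0,30,0,0,0,1],
    [0,0,10,0,0,0,1],
    [16,17,0,0,0,-0.0285,1],
    [20,22,0,0,0,-0.0285,1],
    [20,22,0,0,0,-0.0285,1],
    [20,22,0,0,0,-0.0285,1],
    [20,22,0,0,0,-0.0285,1],
    [20,22,0,0,0,-0.0285,1],
    [20,22,0,0,0,-0.0285,1],
    [20,22,0,0,0,-0.0285,1],
    [20,22,0,0,0,-0.0285,1],
    [20,22,0,0,0,-0.0285,1],
    [9,6,0,0,0,-0.0285,1],
    [0,0,0,-0.0041,0.039,0,1],
    [0,0,0,-0.0041,0.039,0,1],
    [0,0,0,-0.0041,0.039,0,1],
    [0,0,0,-0.0041,0.039,0,1]
  ]
}}

```text
clock: 19.8
tool_pos: [0.5899, -0.0664, 0.1484]
eef_rot: [0.995, 0.052, -0.08, 0.005]
contact_force: [0.1, -0.2, -3.0]
opening: 0.134
finger_force: 40.0
```

```bash
cat >> h.py <<'E'
O=np.array([584.3,-5.6]);c6,s6=np.cos(np.radians(6)),np.sin(np.radians(6))
def w(x,y): return O[0]+x*c6-y*s6, O[1]+x*s6+y*c6
def sh():
    p,m=pose();v=p[:2]-O;print('shaker TCP',round(v@[c6,s6],1),round(v@[-s6,c6],1),p[2].round(1))
E
python3 - <<'E'
from h import *
sh();x,y=w(.3,-60);go(x,y,98.3,6,9)
racks('wrist','w7.png')
E
```

```text
shaker TCP -0.8 -61.1 148.4
tcp [589.9 -66.4 148.4] yaw 6.0 shift [  1.    1.2 -50.1] turn [ 0.002 -0.003 -0.   ] q7 -1.44 f [ 0.1 -0.2 -3. ] open 0.134 t 19.8
wrist [175.  93.] z 0.068 (array([649.5,   1.6]), array([182.,  23.]), -84.0) fin (array([650.8,   2.5]), array([180.5,  20. ]), -84.1)
wrist [280. 206.] z 0.174 (array([613. , -60.6]), array([53.3, 47.1]), 6.1) fin (array([607.5, -65. ]), array([41.7, 12.1]), 5.0)
wrist [281. 342.] z 0.178 (array([521.4, -76.3]), array([108.4,  10.1]), 8.4) fin (array([573.6, -68.5]), array([10.1,  2.8]), -82.4)
```

View pics/w7.png

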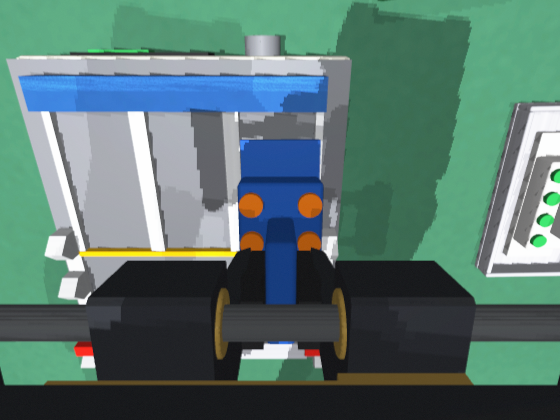

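Rack held level across and above the right lane, with its far tongue at (281,150). I'll measure the tongue before lowering.

```bash
cat >> h.py <<'E'
def tongue(zlo=.07):
    p,d,c=snap('wrist');P=cloud(d,c)*1000;m=masks(p)['blue']&(d>0)&(P[...,2]>zlo*1000)
    m[260:]=0
    q=P[m];v=q[:,:2]-O;X=v@[c6,s6];Y=v@[-s6,c6];t,mm=pose();v=t[:2]-O;x0=v@[c6,s6]
    print('far end x',np.percentile(X,99).round(1),'z there',np.median(q[X>np.percentile(X,99)-5,2]).round(1),'y',np.percentile(Y[X>X.max()-10],[2,98]).round(1),'rel TCP',(np.percentile(X,99)-x0).round(1),(np.median(q[X>np.percentile(X,99)-5,2])-t[2]).round(1));sh()
E
python3 - <<'E'
from h import *
tongue()
E
```

```text
far end x 50.1 z there 111.2 y [-79.9 -41.8] rel TCP 49.8 -36.8
shaker TCP 0.3 -60.7 148.0
```

Call:
{"fn": "step_arm", "kwargs": {
  "series": [
    [0.1,0.6,-15,0,0,0,1],
    [0,0,-15,0,0,0,1],
    [0,0,-10,0,0,0,1],
    [0,0,-7,0,0,0,1],
    [0,0,-3,0,0,0,1],
    [0,0,0,0,0,0,1],
    [0,0,0,0,0,0,1]
  ]
}}

```text
clock: 20.6
tool_pos: [0.5914, -0.0646, 0.0997]
eef_rot: [0.996, 0.053, -0.078, 0.005]
contact_force: [-0.7, 0.2, -2.1]
opening: 0.128
finger_force: 40.0
```

```bash
python3 - <<'E'
from h import *
sh();go(590.9,-65.2,98.3,6,9);tongue(.045)
E
```

```text
shaker TCP 0.9 -59.5 99.7
tcp [591.4 -64.6  99.7] yaw 6.09 shift [-0.5 -0.6 -1.4] turn [ 0.001  0.001 -0.002] q7 -1.44 f [-0.7  0.2 -2.1] open 0.128 t 20.6
far end x 76.9 z there 66.8 y [-85.9  66.3] rel TCP 75.9 -33.0
shaker TCP 1.0 -59.4 99.8
```

Call:
{"fn": "step_arm", "kwargs": {
  "series": [
    [0,0,-2,0,0,0,1],
    [0,0,-1.5,0,0,0,1],
    [0,0,-1,0,0,0,1],
    [3,0.3,0,0,0,0,1],
    [4,0.4,0,0,0,0,1],
    [4,0.4,0,0,0,0,1],
    [3,0.3,0,0,0,0,1],
    [0,0,0,0,0,0,1],
    [0,0,0,0,0,0,1]
  ]
}}

```text
clock: 21.55
tool_pos: [0.605, -0.0632, 0.0948]
eef_rot: [0.996, 0.053, -0.078, 0.005]
contact_force: [-0.1, -0.3, -2.8]
opening: 0.129
finger_force: 40.0
```

```bash
python3 - <<'E'
from h import *
sh();go(590.9,-65.2,98.3,6,9)
E
```

```text
shaker TCP 14.6 -59.4 94.8
tcp [605.  -63.2  94.8] yaw 6.09 shift [-14.1  -2.    3.5] turn [ 0.001 -0.    -0.002] q7 -1.44 f [-0.1 -0.3 -2.8] open 0.129 t 21.55
```

Call:
{"fn": "step_arm", "kwargs": {
  "series": [
    [1.5,0.1,0,0,0,0,1],
    [1.5,0.2,0,0,0,0,1],
    [1,0.1,0,0,0,0,1],
    [0,0,0,0,0,0,1]
  ]
}}

```text
clock: 21.95
tool_pos: [0.6088, -0.0628, 0.0948]
eef_rot: [0.995, 0.053, -0.079, 0.005]
contact_force: [-1.0, 0.3, -2.1]
opening: 0.136
finger_force: 40.0
```

Call:
{"fn": "step_arm", "kwargs": {
  "series": [
    [1,0.1,0,0,0,0,1],
    [0,0,0,0,0,0,1]
  ]
}}

```text
clock: 22.15
tool_pos: [0.609, -0.0628, 0.0948]
eef_rot: [0.995, 0.053, -0.079, 0.005]
contact_force: [-3.0, -0.6, -0.2]
opening: 0.127
finger_force: 40.0
```

Wall contact where expected, so now I'll rotate the near end down about the far edge.

Call:
{"fn": "step_arm", "kwargs": {
  "series": [
    [-0.8,-0.1,0,0,0,0,1],
    [-1.1,-0.1,-1.3,0.0027,-0.0261,0,1],
    [-1.1,-0.1,-1.3,0.0027,-0.0261,0,1],
    [-1.05,-0.1,-1.4,0.0027,-0.0261,0,1],
    [-1.05,-0.1,-1.4,0.0027,-0.0261,0,1],
    [-1,-0.1,-1.4,0.0027,-0.0261,0,1],
    [-1,-0.1,-1.4,0.0027,-0.0261,0,1],
    [0,0,0,0,0,0,1],
    [0,0,0,0,0,0,1]
  ]
}}

```text
clock: 23.05
tool_pos: [0.6035, -0.0633, 0.0869]
eef_rot: [0.999, 0.053, 0.001, 0.001]
contact_force: [-0.5, -0.1, -1.6]
opening: 0.133
finger_force: 40.0
```

```bash
python3 - <<'E'
from h import *
sh();x,y=w(12.5,-60);go(x,y,86,6,0)
E
```

```text
shaker TCP 13.1 -59.4 86.9
tcp [603.5 -63.3  86.9] yaw 6.08 shift [-0.5 -0.6 -0.9] turn [ 0.001  0.001 -0.001] q7 -1.43 f [-0.5 -0.1 -1.6] open 0.133 t 23.05
```

Down another 1.3 mm, release, rise, and check.

Call:
{"fn": "step_arm", "kwargs": {
  "series": [
    [-0.4,0,-0.8,0,0,0,1],
    [0,0,-0.5,0,0,0,1],
    [0,0,0,0,0,0,1],
    [0,0,0,0,0,0,0.75],
    [0,0,0,0,0,0,0.75],
    [0,0,0,0,0,0,0.75],
    [0,0,10,0,0,0,0.75],
    [0,0,30,0,0,0,0.75],
    [0,0,40,0,0,0,0.75],
    [0,0,40,0,0,0,0.75],
    [0,0,0,0,0,0,0.75],
    [0,0,0,0,0,0,0.75]
  ]
}}

```text
clock: 24.25
tool_pos: [0.6031, -0.0634, 0.2067]
eef_rot: [0.999, 0.053, 0.002, 0.001]
contact_force: [-0.2, 0.9, -0.6]
opening: 0.25
finger_force: 0.0
```

```bash
cat >> h.py <<'E'
def fincheck(n='wrist',save=None):
    p,d,c=snap(n,save);P=cloud(d,c);M=masks(p);m=M['blue']&(d>0)&(P[...,2]>.104)&(P[...,2]<.122)
    if n=='wrist': m[262:]=0
    for b,ce in blobs(m,25):
        q=P[b];C,s,a=rect(q[:,:2]);v=C-O;A=np.c_[(q[:,:2]*1000-O)@[c6,s6],np.ones(len(q))]
        print(n,'fin shaker',(v@[c6,s6]).round(1),(v@[-s6,c6]).round(1),'size',s,'yaw',a-6,'ztop',np.median(q[:,2]).round(4),'slope',np.linalg.lstsq(A,q[:,2]*1000,rcond=None)[0][0].round(3))
    m=M['orange']&(d>0)&(P[...,2]>.07)&(P[...,2]<.1);q=P[m]
    if len(q): print('caps z',np.percentile(q[:,2],[5,50,95]).round(4))
E
python3 - <<'E'
from h import *
fincheck('wrist','w8.png');fincheck('scene');fincheck('top');racks('top');racks('scene');go(611,240.7,36,23.3)
E
```

```text
wrist fin shaker 13.2 -59.8 size [43.7 11.8] yaw -0.20000000000000018 ztop 0.1122 slope -0.015
caps z [0.0792 0.0804 0.0815]
scene fin shaker 15.2 -60.3 size [44.  11.2] yaw 0.0 ztop 0.1126 slope -0.05
caps z [0.0787 0.0825 0.0995]
top [284. 175.] z 0.069 (array([653.8, -11.2]), array([21.5, 12.1]), -84.3) fin (array([653.8, -11.2]), array([21.5, 12.1]), -84.3)
top [247. 181.] z 0.07 (array([643.,  65.]), array([49.4, 18.7]), -84.2) fin (array([643.,  65.]), array([49.4, 18.7]), -84.2)
top [169. 206.] z 0.063 (array([610.3, 242.4]), array([112.4,  44. ]), 23.0) fin (array([610.9, 240.6]), array([43.2, 11.9]), 23.0)
top [150. 306.] z 0.063 (array([392.9, 274.9]), array([112.1,  41. ]), -22.0) fin (array([393.2, 274.2]), array([42.9, 12.9]), -24.8)
scene [410. 186.] z 0.064 (array([391.1, 275.5]), array([121.7,  40.3]), -22.1) fin (array([393.6, 274.8]), array([46. , 12.1]), -20.8)
scene [553. 196.] z 0.089 (array([385.7, 598.9]), array([54.5, 28.6]), 36.8) fin (array([372.5, 589.7]), array([35.3,  4.9]), -7.6)
scene [277. 228.] z 0.112 (array([602.3,  -6.1]), array([183.3, 124. ]), -84.0) fin (array([606.2, -64.1]), array([42.3, 11.4]), 6.3)
scene [396. 254.] z 0.063 (array([609.5, 245.2]), array([114.8,  52.7]), 23.5) fin (array([612.6, 239.9]), array([43.8, 13.7]), 21.7)
tcp [601.6 -63.3 204. ] yaw 6.09 shift [   9.4  304.  -168. ] turn [ 0.002 -0.002  0.3  ] q7 -1.43 f [0.9 0.5 0.3] open 0.248 t 24.5
```

View pics/w8.png

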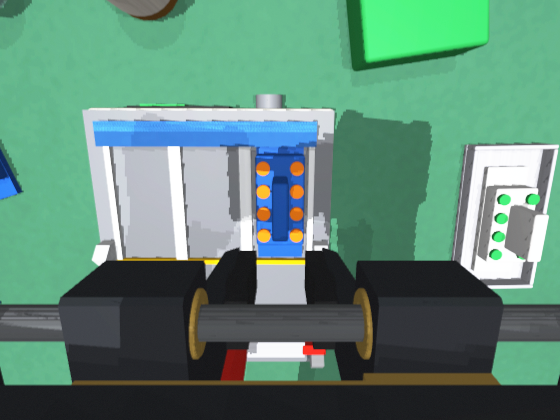

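Rack 1 lies flat behind the sill at (280,205): cap height 80 mm, fin slope about zero. Next, the far-left rack.

Call:
{"fn": "step_arm", "kwargs": {
  "series": [
    [0.5,15,0,0,0,0.02,0.6],
    [0.6,25,0,0,0,0.03,0.6],
    [0.7,25,0,0,0,0.03,0.6],
    [0.7,25,0,0,0,0.03,0.6],
    [0.7,25,0,0,0,0.03,0.6],
    [0.7,25,0,0,0,0.03,0.6],
    [0.7,25,0,0,0,0.03,0.6],
    [0.7,25,0,0,0,0.03,0.6],
    [0.7,25,0,0,0,0.03,0.6],
    [0.7,25,0,0,0,0.03,0.6],
    [0.7,25,0,0,0,0.02,0.6],
    [0.7,25,0,0,0,0,0.6],
    [0,14,-20,0,0,0,0.6],
    [0,0,-30,0,0,0,0.6],
    [0,0,-30,0,0,0,0.6],
    [0,0,0,0,0,0,0.6],
    [0,0,0,0,0,0,0.6]
  ]
}}

```text
clock: 26.2
tool_pos: [0.6101, 0.2414, 0.1251]
eef_rot: [0.978, 0.207, -0.0, 0.001]
contact_force: [0.0, -0.4, 0.7]
opening: 0.4
finger_force: 0.0
```

```bash
python3 - <<'E'
from h import *
racks('wrist','w9.png');go(611,240.7,36,23.3)
E
```

```text
wrist [280. 197.] z 0.063 (array([611.3, 242.2]), array([112.3,  40. ]), 23.2) fin (array([611.8, 242.2]), array([43.6, 11.6]), 23.6)
wrist [533. 278.] z 0.069 (array([647.2, 131.5]), array([160.8,  21.4]), 88.3) fin (array([647.2, 131.5]), array([160.8,  20.8]), 88.0)
wrist [203. 374.] z 0.215 (array([525.4, 249.8]), array([190.6,   6.2]), 6.2) fin (array([619.3, 262.2]), array([1.3, 0.5]), 22.4)
tcp [611.1 241.5 126.3] yaw 23.89 shift [ -0.1  -0.8 -90.3] turn [ 0.     0.002 -0.01 ] q7 -1.63 f [-0.7  0.1  0.7] open 0.4 t 26.25
```

Call:
{"fn": "step_arm", "kwargs": {
  "series": [
    [0.3,0.3,-25,0,0,-0.008,0.6],
    [0,0,-25,0,0,0,0.6],
    [0,0,-25,0,0,0,0.6],
    [0,0,-15,0,0,0,0.6],
    [0,0,0,0,0,0,0.6],
    [0,0,0,0,0,0,1],
    [0,0,0,0,0,0,1],
    [0,0,0,0,0,0,1],
    [0,0,0,0,0,0,1],
    [0,0,0,0,0,0,1],
    [0,0,0,0,0,0,1],
    [0,0,0,0,0,0,1]
  ]
}}

```text
clock: 27.45
tool_pos: [0.6116, 0.2418, 0.0365]
eef_rot: [0.979, 0.203, 0.001, 0.0]
contact_force: [-0.5, 2.4, 6.4]
opening: 0.129
finger_force: 39.9
```

```bash
python3 - <<'E'
from h import *
x,y=w(.3,60);go(x,y,150,6,0)
E
```

```text
tcp [611.6 241.8  36.5] yaw 23.41 shift [ -33.3 -187.7  113.5] turn [ 0.     0.003 -0.304] q7 -1.65 f [-0.5  2.4  6.4] open 0.129 t 27.45
```

Call:
{"fn": "step_arm", "kwargs": {
  "series": [
    [0,0,14,0,0,0,1],
    [0,0,30,0,0,0,1],
    [0,0,30,0,0,0,1],
    [0,0,30,0,0,0,1],
    [0,0,10,0,0,0,1],
    [-3.3,-15,0,0,0,-0.03,1],
    [-3.7,-22,0,0,0,-0.034,1],
    [-3.7,-22,0,0,0,-0.034,1],
    [-3.7,-22,0,0,0,-0.034,1],
    [-3.7,-22,0,0,0,-0.034,1],
    [-3.7,-22,0,0,0,-0.034,1],
    [-3.7,-22,0,0,0,-0.034,1],
    [-3.7,-22,0,0,0,-0.034,1],
    [-3.7,-19,0,0,0,-0.034,1],
    [0,0,0,-0.0041,0.039,0,1],
    [0,0,0,-0.0041,0.039,0,1],
    [0,0,0,-0.0041,0.039,0,1],
    [0,0,0,-0.0041,0.039,0,1],
    [0,0,0,0,0,0,1]
  ]
}}

```text
clock: 29.35
tool_pos: [0.5784, 0.0523, 0.1483]
eef_rot: [0.996, 0.052, -0.078, 0.005]
contact_force: [-0.7, -0.3, -4.0]
opening: 0.128
finger_force: 39.9
```

```bash
python3 - <<'E'
from h import *
x,y=w(.3,60);go(x,y,99,6,9);tongue();sh()
E
```

```text
tcp [578.4  52.3 148.3] yaw 6.01 shift [ -0.1   1.8 -49.3] turn [ 0.001  0.    -0.   ] q7 -1.61 f [-0.7 -0.3 -4. ] open 0.128 t 29.35
far end x 50.5 z there 110.3 y [-74.8  76.8] rel TCP 50.8 -38.2
shaker TCP -0.3 58.2 148.5
shaker TCP -0.3 58.2 148.5
```

Call:
{"fn": "step_arm", "kwargs": {
  "series": [
    [0,1.8,-15,0,0,0,1],
    [0,0,-15,0,0,0,1],
    [0,0,-10,0,0,0,1],
    [0,0,-7,0,0,0,1],
    [0,0,-3,0,0,0,1],
    [0,0,-2,0,0,0,1],
    [0,0,-1,0,0,0,1],
    [0,0,0,0,0,0,1],
    [3,0.3,0,0,0,0,1],
    [4,0.4,0,0,0,0,1],
    [4,0.4,0,0,0,0,1],
    [4,0.4,0,0,0,0,1],
    [0,0,0,0,0,0,1],
    [0,0,0,0,0,0,1]
  ]
}}

```text
clock: 30.8
tool_pos: [0.593, 0.0562, 0.0963]
eef_rot: [0.996, 0.053, -0.078, 0.005]
contact_force: [0.5, -0.0, -3.0]
opening: 0.132
finger_force: 39.9
```

```bash
python3 - <<'E'
from h import *
x,y=w(19.3,60);go(x,y,95.2,6,9);sh()
E
```

```text
tcp [593.   56.2  96.3] yaw 6.08 shift [ 4.2 -0.1 -1.1] turn [ 0.001  0.001 -0.002] q7 -1.61 f [ 0.5 -0.  -3. ] open 0.132 t 30.8
shaker TCP 15.1 60.5 96.3
```

Call:
{"fn": "step_arm", "kwargs": {
  "series": [
    [1.2,0.1,-0.7,0,0,0,1],
    [1.2,0.1,0,0,0,0,1],
    [1,0.1,0,0,0,0,1],
    [0.6,0,0,0,0,0,1],
    [0,0,0,0,0,0,1]
  ]
}}

```text
clock: 31.3
tool_pos: [0.5966, 0.0565, 0.0956]
eef_rot: [0.995, 0.053, -0.079, 0.005]
contact_force: [-2.1, -0.1, -1.8]
opening: 0.13
finger_force: 39.9
```

Call:
{"fn": "step_arm", "kwargs": {
  "series": [
    [0.5,0,0,0,0,0,1],
    [0,0,0,0,0,0,1]
  ]
}}

```text
clock: 31.5
tool_pos: [0.5967, 0.0564, 0.0956]
eef_rot: [0.995, 0.053, -0.079, 0.005]
contact_force: [-2.4, -0.5, -1.1]
opening: 0.131
finger_force: 39.9
```

Call:
{"fn": "step_arm", "kwargs": {
  "series": [
    [-1.2,-0.1,0,0,0,0,1],
    [-1.1,-0.1,-1.4,0.0027,-0.0261,0,1],
    [-1.1,-0.1,-1.4,0.0027,-0.0261,0,1],
    [-1.05,-0.1,-1.4,0.0027,-0.0261,0,1],
    [-1.05,-0.1,-1.4,0.0027,-0.0261,0,1],
    [-1,-0.1,-1.4,0.0027,-0.0261,0,1],
    [-1,-0.1,-1.4,0.0027,-0.0261,0,1],
    [0,0,-0.5,0,0,0,1],
    [0,0,0,0,0,0,1]
  ]
}}

```text
clock: 32.4
tool_pos: [0.5907, 0.0559, 0.0869]
eef_rot: [0.999, 0.053, 0.001, 0.001]
contact_force: [1.0, -0.8, -3.0]
opening: 0.134
finger_force: 39.9
```

```bash
python3 - <<'E'
from h import *
sh();x,y=w(12.5,60);go(x,y,86.5,6,0)
E
```

```text
shaker TCP 12.8 60.5 86.9
tcp [590.7  55.9  86.9] yaw 6.09 shift [-0.2 -0.5 -0.4] turn [ 0.002  0.002 -0.002] q7 -1.62 f [ 1.  -0.8 -3. ] open 0.134 t 32.4
```

Call:
{"fn": "step_arm", "kwargs": {
  "series": [
    [0,0,-0.8,0,0,0,1],
    [0,0,0,0,0,0,1],
    [0,0,0,0,0,0,0.75],
    [0,0,0,0,0,0,0.75],
    [0,0,0,0,0,0,0.75],
    [0,0,10,0,0,0,0.75],
    [0,0,30,0,0,0,0.75],
    [0,0,40,0,0,0,0.75],
    [0,0,40,0,0,0,0.75],
    [0,0,0,0,0,0,0.75],
    [0,0,0,0,0,0,0.75]
  ]
}}

```text
clock: 33.5
tool_pos: [0.5905, 0.0558, 0.2073]
eef_rot: [0.999, 0.053, 0.002, 0.001]
contact_force: [-0.5, 0.5, -2.0]
opening: 0.25
finger_force: 0.0
```

```bash
python3 - <<'E'
from h import *
fincheck('wrist','w10.png');fincheck('scene');racks('top');go(393.2,274.8,126,-22.6)
E
```

```text
wrist fin shaker 13.1 60.3 size [44.4 11.7] yaw -0.09999999999999964 ztop 0.1122 slope -0.013
wrist fin shaker 13.2 -59.0 size [43.8 12.2] yaw -0.09999999999999964 ztop 0.1119 slope -0.014
caps z [0.0787 0.0803 0.0815]
scene fin shaker 14.6 -60.7 size [43.4 11.8] yaw 0.40000000000000036 ztop 0.1125 slope -0.073
scene fin shaker 15.3 59.2 size [42.1 11.9] yaw -0.2999999999999998 ztop 0.1123 slope -0.073
caps z [0.0788 0.0813 0.0993]
top [312. 199.] z 0.113 (array([607. , -66.3]), array([120.3,  43.8]), 0.7) fin (array([603.1, -64.1]), array([44. , 11.9]), 4.8)
tcp [589.   55.7 204.8] yaw 6.09 shift [-195.8  219.1  -78.8] turn [ 0.002 -0.002 -0.501] q7 -1.62 f [-0.2  0.4 -0.2] open 0.251 t 33.65
```

```bash
python3 - <<'E'
from h import *
racks('scene','s2.png');p,d,c=snap('top','t2.png')
E
```

```text
scene [409. 186.] z 0.064 (array([403.8, 271.2]), array([95.1, 39.9]), -23.7) fin (array([394.3, 274.2]), array([44.1, 12.3]), -22.4)
scene [553. 196.] z 0.089 (array([384.6, 598.5]), array([58.1, 29.9]), 32.5) fin (array([371.6, 592.4]), array([39.4,  6.5]), -15.3)
scene [286. 226.] z 0.113 (array([603.3,  -4. ]), array([178.9, 122.2]), -83.8) fin (array([600.1,  -4.7]), array([131.6,  43.7]), -83.8)
```

Third rack unmoved at about (393,275). Moving there.

Call:
{"fn": "step_arm", "kwargs": {
  "series": [
    [-14,16,0,0,0,-0.035,0.6],
    [-18,20,0,0,0,-0.05,0.6],
    [-18,20,0,0,0,-0.05,0.6],
    [-18,20,0,0,0,-0.05,0.6],
    [-18,20,0,0,0,-0.05,0.6],
    [-18,20,0,0,0,-0.05,0.6],
    [-18,20,0,0,0,-0.05,0.6],
    [-18,20,0,0,0,-0.05,0.6],
    [-18,20,0,0,0,-0.05,0.6],
    [-18,20,0,0,0,-0.05,0.6],
    [-18,20,0,0,0,-0.05,0.6],
    [-2,3,-20,0,0,-0.015,0.6],
    [0,0,-30,0,0,0,0.6],
    [0,0,-30,0,0,0,0.6],
    [0,0,0,0,0,0,0.6],
    [0,0,0,0,0,0,0.6]
  ]
}}

```text
clock: 35.35
tool_pos: [0.3938, 0.2744, 0.1257]
eef_rot: [0.975, -0.22, -0.0, 0.002]
contact_force: [0.6, 0.5, 0.2]
opening: 0.402
finger_force: 0.0
```

```bash
python3 - <<'E'
from h import *
racks('wrist','w11.png');go(393.2,274.6,36,-22.6)
E
```

```text
wrist [277. 199.] z 0.063 (array([392.9, 276.3]), array([112.3,  40. ]), -22.2) fin (array([393.2, 276. ]), array([43.8, 12. ]), -22.1)
tcp [394.4 274.7 126.4] yaw -25.45 shift [ -1.2  -0.1 -90.4] turn [0.002 0.001 0.05 ] q7 -2.42 f [-0.8 -0.4  0.1] open 0.401 t 35.4
```

Call:
{"fn": "step_arm", "kwargs": {
  "series": [
    [-1.2,0.9,-25,0,0,0.055,0.6],
    [0,0,-25,0,0,0,0.6],
    [0,0,-25,0,0,0,0.6],
    [0,0,-15,0,0,0,0.6],
    [0,0,0,0,0,0,0.6],
    [0,0,0,0,0,0,1],
    [0,0,0,0,0,0,1],
    [0,0,0,0,0,0,1],
    [0,0,0,0,0,0,1],
    [0,0,0,0,0,0,1],
    [0,0,0,0,0,0,1],
    [0,0,0,0,0,0,1]
  ]
}}

```text
clock: 36.6
tool_pos: [0.3936, 0.2764, 0.0369]
eef_rot: [0.981, -0.193, 0.001, 0.0]
contact_force: [-0.5, 1.8, 7.7]
opening: 0.134
finger_force: 40.0
```

```bash
python3 - <<'E'
from h import *
x,y=w(.3,0);go(x,y,170,6,0)
E
```

```text
tcp [393.6 276.4  36.9] yaw -22.27 shift [ 191.  -282.   133.1] turn [-0.     0.002  0.493] q7 -2.37 f [-0.5  1.8  7.7] open 0.134 t 36.6
```

Call:
{"fn": "step_arm", "kwargs": {
  "series": [
    [0,0,18,0,0,0,1],
    [0,0,35,0,0,0,1],
    [0,0,35,0,0,0,1],
    [0,0,35,0,0,0,1],
    [0,0,10,0,0,0,1],
    [13,-20,0,0,0,0.03,1],
    [15,-22,0,0,0,0.039,1],
    [15,-22,0,0,0,0.039,1],
    [15,-22,0,0,0,0.039,1],
    [15,-22,0,0,0,0.039,1],
    [15,-22,0,0,0,0.039,1],
    [15,-22,0,0,0,0.039,1],
    [15,-22,0,0,0,0.039,1],
    [15,-22,0,0,0,0.039,1],
    [15,-22,0,0,0,0.039,1],
    [15,-22,0,0,0,0.039,1],
    [15,-22,0,0,0,0.039,1],
    [13,-20,0,0,0,0.034,1],
    [0,0,0,0,0,0,1]
  ]
}}

```text
clock: 38.5
tool_pos: [0.5847, -0.011, 0.1677]
eef_rot: [0.999, 0.049, 0.0, 0.002]
contact_force: [-0.5, -0.8, -1.4]
opening: 0.135
finger_force: 40.0
```

Call:
{"fn": "step_arm", "kwargs": {
  "series": [
    [0,0,0,-0.0041,0.039,0,1],
    [0,0,0,-0.0041,0.039,0,1],
    [0,0,0,-0.0041,0.039,0,1],
    [0,0,0,-0.0041,0.039,0,1],
    [0,0,0,0,0,0,1],
    [0,0,0,0,0,0,1]
  ]
}}

```text
clock: 39.1
tool_pos: [0.583, -0.0056, 0.1681]
eef_rot: [0.996, 0.052, -0.078, 0.005]
contact_force: [-0.3, 0.2, -2.3]
opening: 0.13
finger_force: 40.0
```

```bash
python3 - <<'E'
from h import *
x,y=w(.3,0);go(x,y,95.5,6,9);tongue(.115);fincheck('scene')
E
```

```text
tcp [583.   -5.6 168.1] yaw 6.01 shift [  1.6   0.  -72.6] turn [ 0.001  0.    -0.   ] q7 -1.56 f [-0.3  0.2 -2.3] open 0.13 t 39.1
far end x 47.9 z there 130.5 y [-19.1  19. ] rel TCP 49.3 -37.9
shaker TCP -1.4 -0.1 168.3
scene fin shaker 15.4 -60.5 size [43.4 11.6] yaw 0.5999999999999996 ztop 0.1125 slope -0.082
scene fin shaker 14.4 59.1 size [44.7 11.7] yaw -0.40000000000000036 ztop 0.1125 slope -0.059
caps z [0.0791 0.0814 0.0993]
```

Call:
{"fn": "step_arm", "kwargs": {
  "series": [
    [0,0,-15,0,0,0,1],
    [0,0,-20,0,0,0,1],
    [0,0,-15,0,0,0,1],
    [0,0,-10,0,0,0,1],
    [0,0,-7,0,0,0,1],
    [0,0,-3,0,0,0,1],
    [0,0,-2,0,0,0,1],
    [0,0,0,0,0,0,1],
    [3,0.3,0,0,0,0,1],
    [4,0.4,0,0,0,0,1],
    [4,0.4,0,0,0,0,1],
    [4,0.4,0,0,0,0,1],
    [1,0.1,0,0,0,0,1],
    [0,0,0,0,0,0,1],
    [0,0,0,0,0,0,1]
  ]
}}

```text
clock: 40.7
tool_pos: [0.5997, -0.0047, 0.0969]
eef_rot: [0.996, 0.052, -0.078, 0.005]
contact_force: [0.4, -0.2, -2.5]
opening: 0.13
finger_force: 40.0
```

```bash
python3 - <<'E'
from h import *
x,y=w(19.3,0);go(x,y,95.7,6,9);sh()
E
```

```text
tcp [599.7  -4.7  96.9] yaw 5.97 shift [ 3.8  1.1 -1.2] turn [0.002 0.001 0.   ] q7 -1.57 f [ 0.4 -0.2 -2.5] open 0.13 t 40.7
shaker TCP 15.4 -0.7 96.9
```

Call:
{"fn": "step_arm", "kwargs": {
  "series": [
    [1.2,0.3,-0.7,0,0,0,1],
    [1.2,0.3,0,0,0,0,1],
    [0.8,0.2,0,0,0,0,1],
    [0.6,0,0,0,0,0,1],
    [0,0,0,0,0,0,1]
  ]
}}

```text
clock: 41.2
tool_pos: [0.6034, -0.0038, 0.0962]
eef_rot: [0.996, 0.052, -0.078, 0.005]
contact_force: [-0.7, -0.7, -2.4]
opening: 0.135
finger_force: 40.0
```

Call:
{"fn": "step_arm", "kwargs": {
  "series": [
    [0.5,0,0,0,0,0,1],
    [0,0,0,0,0,0,1]
  ]
}}

```text
clock: 41.4
tool_pos: [0.6036, -0.0038, 0.0962]
eef_rot: [0.996, 0.052, -0.078, 0.005]
contact_force: [-1.6, 0.4, -1.1]
opening: 0.132
finger_force: 40.0
```

Call:
{"fn": "step_arm", "kwargs": {
  "series": [
    [-1,-0.1,0,0,0,0,1],
    [-1.1,-0.1,-1.4,0.0027,-0.0261,0,1],
    [-1.1,-0.1,-1.4,0.0027,-0.0261,0,1],
    [-1.05,-0.1,-1.4,0.0027,-0.0261,0,1],
    [-1.05,-0.1,-1.4,0.0027,-0.0261,0,1],
    [-1,-0.1,-1.4,0.0027,-0.0261,0,1],
    [-1,-0.1,-1.4,0.0027,-0.0261,0,1],
    [0,0,-0.5,0,0,0,1],
    [0,0,0,0,0,0,1]
  ]
}}

```text
clock: 42.3
tool_pos: [0.5972, -0.0047, 0.0875]
eef_rot: [0.999, 0.052, 0.001, 0.001]
contact_force: [-0.2, 0.2, -2.8]
opening: 0.133
finger_force: 40.0
```

```bash
python3 - <<'E'
from h import *
sh();x,y=w(12.5,0);go(x,y,86.9,6,0)
E
```

```text
shaker TCP 12.9 -0.4 87.5
tcp [597.2  -4.7  87.5] yaw 5.97 shift [-0.5  0.4 -0.6] turn [0.002 0.002 0.001] q7 -1.58 f [-0.2  0.2 -2.8] open 0.133 t 42.3
```

Call:
{"fn": "step_arm", "kwargs": {
  "series": [
    [0,0,-0.9,0,0,0,1],
    [0,0,0,0,0,0,1],
    [0,0,0,0,0,0,0.75],
    [0,0,0,0,0,0,0.75],
    [0,0,0,0,0,0,0.75],
    [0,0,10,0,0,0,0.75],
    [0,0,30,0,0,0,0.75],
    [0,0,40,0,0,0,0.75],
    [0,0,40,0,0,0,0.75],
    [0,0,0,0,0,0,0.75],
    [0,0,0,0,0,0,0.75]
  ]
}}

```text
clock: 43.4
tool_pos: [0.5974, -0.0046, 0.2078]
eef_rot: [0.999, 0.052, 0.002, 0.001]
contact_force: [-0.3, -0.2, -0.6]
opening: 0.251
finger_force: 0.0
```

```bash
python3 - <<'E'
from h import *
fincheck('wrist','w12.png');fincheck('scene','s3.png');go(454.3,-18.5,204,96)
E
```

```text
wrist fin shaker 13.4 60.3 size [43.6 12.5] yaw 0.09999999999999964 ztop 0.1121 slope -0.012
wrist fin shaker 13.2 -0.6 size [43.3 12. ] yaw 0.20000000000000018 ztop 0.1122 slope -0.008
wrist fin shaker 13.4 -59.4 size [43.5 12.3] yaw 0.40000000000000036 ztop 0.1122 slope -0.018
caps z [0.0791 0.0803 0.0815]
scene fin shaker 14.4 -60.6 size [43.3 11.7] yaw 0.5 ztop 0.1126 slope -0.078
scene fin shaker 15.7 -0.9 size [41.7 11.5] yaw -3.2 ztop 0.1127 slope -0.092
scene fin shaker 14.8 59.2 size [44.6 11.9] yaw -0.2999999999999998 ztop 0.1125 slope -0.074
caps z [0.0794 0.0813 0.0988]
tcp [595.9  -4.6 205.7] yaw 5.97 shift [-141.6  -13.9   -1.7] turn [2.000e-03 1.000e-03 1.571e+00] q7 -1.56 f [-0.4 -0.4  0.1] open 0.252 t 43.5
```

View pics/s3.png

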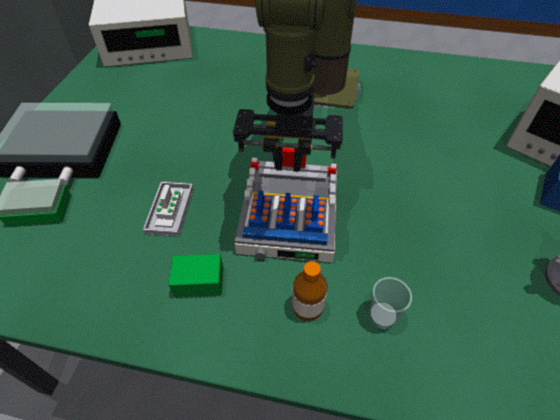

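All three racks are flat in their lanes (285,212) and the white one is in the tray (168,205). Now back to the bar.

Call:
{"fn": "step_arm", "kwargs": {
  "series": [
    [-11.8,-1.2,0,0,0,0.131,0.35],
    [-11.8,-1.2,0,0,0,0.131,0.35],
    [-11.8,-1.2,0,0,0,0.131,0.35],
    [-11.8,-1.2,0,0,0,0.131,0.35],
    [-11.8,-1.2,0,0,0,0.131,0.35],
    [-11.8,-1.2,0,0,0,0.131,0.35],
    [-11.8,-1.2,0,0,0,0.131,0.35],
    [-11.8,-1.2,0,0,0,0.131,0.35],
    [-11.8,-1.2,0,0,0,0.131,0.35],
    [-11.8,-1.2,0,0,0,0.131,0.35],
    [-11.8,-1.2,0,0,0,0.131,0.35],
    [-11.8,-1,0,0,0,0.131,0.35],
    [0,0,0,0,0,0,0.35],
    [0,0,0,0,0,0,0.35]
  ]
}}

```text
clock: 44.9
tool_pos: [0.4552, -0.0188, 0.2058]
eef_rot: [0.67, 0.742, 0.001, -0.001]
contact_force: [0.3, -0.2, -0.4]
opening: 0.643
finger_force: 0.0
```

```bash
python3 - <<'E'
from h import *
go(454.3,-19,89,96)
p,d,c=snap('wrist','w13.png');P=cloud(d,c)
for b,ce in blobs(masks(p)['red'],60):
    q=P[b&(d>0)];print(ce.round(),np.percentile(q[:,2],[2,50,98]).round(4),rect(q[:,:2]))
E
```

```text
tcp [455.2 -18.8 205.8] yaw 95.85 shift [  -0.9   -0.2 -116.8] turn [-0.002  0.001  0.003] q7 -0.45 f [ 0.3 -0.2 -0.4] open 0.643 t 44.9
[279.  80.] [0.072  0.0734 0.075 ] (array([444. ,  74.4]), array([20.9,  9.2]), -84.0)
[280. 210.] [0.0949 0.1242 0.1256] (array([454.1, -17.5]), array([59.9, 11.4]), -83.8)
[280. 297.] [0.072  0.0733 0.2831] (array([458.1, -52.9]), array([120.8,   9. ]), -84.3)
```

Bar still seated. Descend and grip.

Call:
{"fn": "step_arm", "kwargs": {
  "series": [
    [-0.8,0,-30,0,0,0.003,0.35],
    [0,0,-30,0,0,0,0.35],
    [0,0,-30,0,0,0,0.35],
    [0,0,-17,0,0,0,0.35],
    [0,0,-9.5,0,0,0,0.35],
    [0,0,0,0,0,0,0.35],
    [0,0,0,0,0,0,1],
    [0,0,0,0,0,0,1],
    [0,0,0,0,0,0,1],
    [0,0,0,0,0,0,1],
    [0,0,0,0,0,0,1],
    [0,0,0,0,0,0,1],
    [0,0,0,0,0,0,1],
    [0,0,0,0,0,0,1]
  ]
}}

```text
clock: 46.35
tool_pos: [0.4545, -0.0189, 0.0901]
eef_rot: [0.668, 0.744, 0.001, 0.0]
contact_force: [-0.7, 0.3, 3.7]
opening: 0.134
finger_force: 40.0
```

Call:
{"fn": "step_arm", "kwargs": {
  "series": [
    [0,0,5,0,0,0,1],
    [0,0,10,0,0,0,1],
    [0,0,10,0,0,0,1],
    [0,0,10,0,0,0,1],
    [0,0,5,0,0,0,1],
    [6,0.6,0,0,0,0,1],
    [12,1.3,0,0,0,0,1],
    [12,1.3,0,0,0,0,1],
    [12,1.3,0,0,0,0,1],
    [12,1.3,0,0,0,0,1],
    [12,1.2,0,0,0,0,1],
    [5.6,0.5,0,0,0,0,1],
    [0,0,0,0,0,0,1],
    [0,0,0,0,0,0,1]
  ]
}}

```text
clock: 47.75
tool_pos: [0.5252, -0.0115, 0.1295]
eef_rot: [0.668, 0.744, 0.001, -0.0]
contact_force: [0.2, 0.4, -3.4]
opening: 0.134
finger_force: 40.0
```

```bash
python3 - <<'E'
from h import *
go(526.1,-12,89,96)
p,d,c=snap('wrist','w14.png');P=cloud(d,c)
for b,ce in blobs(masks(p)['red'],60):
    q=P[b&(d>0)];print(ce.round(),np.percentile(q[:,2],[2,50,98]).round(4),rect(q[:,:2]))
E
```

```text
tcp [525.2 -11.5 129.5] yaw 96.22 shift [  0.9  -0.5 -40.5] turn [-0.001  0.    -0.004] q7 -0.51 f [ 0.2  0.4 -3.4] open 0.134 t 47.75
[280.  52.] [0.1111 0.1126 0.1141] (array([513.4,  81.5]), array([21.6, 11.4]), -83.4)
[280. 252.] [0.123  0.1633 0.1648] (array([522.9,   4.5]), array([30.7, 11.8]), -84.0)
[280. 356.] [0.162  0.1636 0.1647] (array([529.9, -98.2]), array([146. ,  11.8]), -87.2)
```

View pics/w14.png

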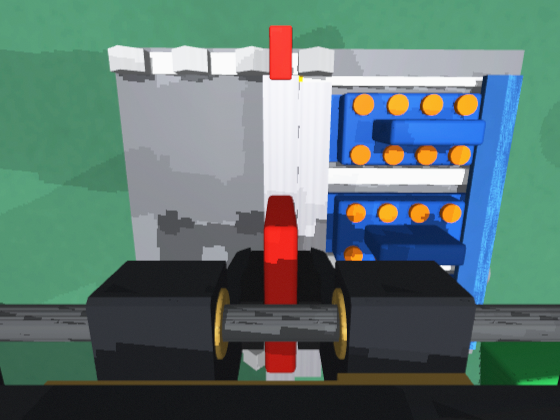

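The tab at (280,52) is over the front notch, between the teeth at (250,58) and (317,58). I'll nudge forward 1 mm and lower.

Call:
{"fn": "step_arm", "kwargs": {
  "series": [
    [1.1,0,-10,0,0,-0.003,1],
    [0,0,-10,0,0,0,1],
    [0,0,-10,0,0,0,1],
    [0,0,-5,0,0,0,1],
    [0,0,-4,0,0,0,1],
    [0,0,-1,0,0,0,1],
    [0,0,0,0,0,0,1],
    [0,0,0,0,0,0,1]
  ]
}}

```text
clock: 48.6
tool_pos: [0.5268, -0.0112, 0.0902]
eef_rot: [0.669, 0.743, 0.001, 0.0]
contact_force: [-1.2, -0.3, 2.2]
opening: 0.131
finger_force: 40.0
```

Call:
{"fn": "step_arm", "kwargs": {
  "series": [
    [0,0,0,0,0,0,0.35],
    [0,0,0,0,0,0,0.35],
    [0,0,0,0,0,0,0.35],
    [0,0,0,0,0,0,0.35],
    [0,0,0,0,0,0,0.35],
    [0,0,20,0,0,0,0.35],
    [0,0,30,0,0,0,0.35],
    [0,0,40,0,0,0,0.35],
    [0,0,40,0,0,0,0.35],
    [0,0,20,0,0,0,0.35],
    [0,0,0,0,0,0,0.35],
    [0,0,0,0,0,0,0.35]
  ]
}}

```text
clock: 49.8
tool_pos: [0.5269, -0.0116, 0.2398]
eef_rot: [0.669, 0.743, 0.001, 0.0]
contact_force: [-0.3, -1.0, -0.2]
opening: 0.649
finger_force: 0.0
```

```bash
python3 - <<'E'
from h import *
p,d,c=snap('wrist','w15.png');P=cloud(d,c)
for b,ce in blobs(masks(p)['red'],60):
    q=P[b&(d>0)];print(ce.round(),np.percentile(q[:,2],[2,50,98]).round(4),rect(q[:,:2]))
fincheck('scene')
p,d,c=snap('scene');P=cloud(d,c)
g=masks(p)['green']&(d>0)&(abs(P[...,0]-.595)<.07)&(abs(P[...,1]+.293)<.05)
print('white caps',rect(P[g][:,:2]),np.percentile(P[g][:,2],[5,50,95]).round(4),r.get_state()['clock'])
E
```

```text
[279.  84.] [0.0717 0.0733 0.0746] (array([516.,  82.]), array([21. ,  9.5]), -84.1)
[280. 199.] [0.0983 0.1242 0.1256] (array([526. ,  -9.8]), array([59.8, 11.2]), -83.8)
[279. 283.] [0.0715 0.0733 0.0743] (array([ 537.1, -121.9]), array([60.5,  9.3]), -85.1)
scene fin shaker 15.1 -60.7 size [44.5 12. ] yaw 0.0 ztop 0.1126 slope -0.046
scene fin shaker 14.1 -1.2 size [44.3 11.4] yaw -2.5 ztop 0.1124 slope -0.068
scene fin shaker 14.9 59.4 size [43.4 11.9] yaw -0.7000000000000002 ztop 0.1125 slope -0.071
caps z [0.0787 0.081  0.0984]
white caps (array([ 605.6, -272.3]), array([157.2,  75.4]), -34.9) [-0.0003  0.0343  0.0371] 49.95
```

View pics/w15.png

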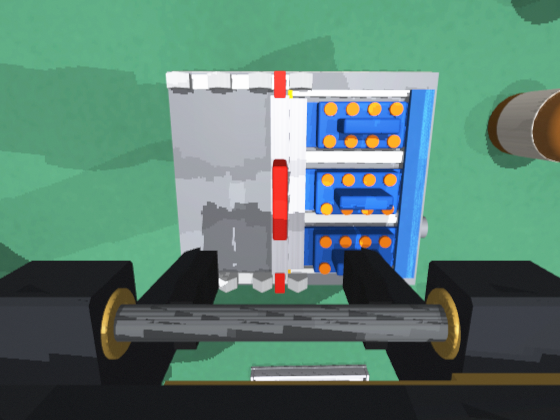

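The bar is home in the front notches: its fin at (280,199) and both tabs match the initial pose and height. All three racks lie flat behind it. Handing in.

```bash
python3 -c "
from plant import r
print(r.finish_job())"
```

```text
the job is handed in; nothing more can be done
None
```

I finished the changeover and handed the job in at about 50 s of the 210 s limit; no verdict came back. My last checks showed the clamp bar home in the front notches, the three blue racks flat in their lanes and the white rack in the tray; the bottle, tip box and beaker were never touched.

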